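# Load the sample shaker and click its lever to the jar count

### The arm

A 6-joint arm with a two-finger parallel gripper is mounted at the origin on the work surface. World frame = base frame: x ahead of the robot, y to its left, z up, the work surface at z = 0. Lengths are in m, angles in rad, forces in N, time in s.
With the tool pointing down it reaches from about 0.25 to 0.775 m from the base axis. Payload 4 kg.
Tool frame: the origin (TCP) lies at the very end of the fingers, on their centre line; the grasp point (between the pads) lies 19 mm behind it; z points along the fingers, y is the direction in which the jaws open and shut (so a half turn about z gives the same grasp; the last joint's range is limited). The gripper opens to 94 mm and grips with 3 to 60 N. Pads are 16 mm wide; open, the fingers measure 119 mm over their backs; the gripper's body (75 mm by 177 mm) begins 78 mm behind the grasp point.
Start: joints at [-1.326, 0.087, 1.371, -0, 1.684, -0.103], TCP at [0.187, -0.517, 0.206] pointing down, gripper open.
Joint ranges: [-3.1, 3.1], [-0.76, 2.03], [0.27, 2.55], [-1.08, 4.22], [0.17, 2.65], [-2.57, 2.57]. Speed limits (rad/s): [2.79, 2.79, 3.14, 3.14, 3.14, 3.14].

### API

Orientations are given as [roll, pitch, yaw] about the fixed x, y, z axes, in that order (R = Rz(yaw) Ry(pitch) Rx(roll)).
In Python, from bench import robot, snapshot, calibration gives the robot as it stands. The module is installed in compiled form; this text tells all that it offers.
- The arm moves only by the tool servo_tool, never from a script. Its argument "series" is text: rows parted by semicolons, each of 5 numbers parted by spaces: the closure, from -1 (fully open) to 1 (shut), then the shift along the tool's x, y, z in cm, then the turn about the tool's z in rad. A call has 1 to 20 rows; each row is the pose to reach, as a shift and turn from the pose commanded when the call began, along the tool's axes at that moment; what a row does not reach only later rows make up. A row lasts 1/12 s, in which the tool goes at most 41.7 mm and 7.16 degrees, less where a joint would pass 70% of its speed; a pose out of reach is approached as far as the arm can. A call with a gripper value outside its range is refused whole. The fingers move at their own pace and stop on an object; the grip force is fixed at half the most. Time passes only in rows, so rows that repeat a pose let the fingers close. It gives the time, the measured TCP pose, the force and the opening at its end, in the units of the state.
- robot.get_obs(): the state, without advancing time (a new reading comes with each control period).
- snapshot(name): name is "scene" or "side" or "wrist"; returns (picture, depth): 384x512x3 uint8, red, green, blue; 384x512 float32, m along the optical axis (not along the pixel's ray), 0 where there is no reading.
- calibration(name): a dict with "fx", "fy", "cx", "cy" (pixels), "rvec" (rotation vector, rad) and "tvec" (3), from world to camera coordinates, as OpenCV has them; the wrist camera has in their place "tool_from_camera" (4x4, takes a point from camera to tool coordinates, whose origin is the TCP and whose axes are the flange's). Camera axes: x right, y down, z forward; pixel columns grow to the right and rows downward; lengths in m; the calibration is good to about 2 mm. The wrist camera is an equidistant fisheye: a pixel r from the principal point sees the ray r / f radians off the axis. A picture is of the moment at which its call begins: read the wrist's pose just before it. calibration takes no time and is no camera call.
- robot.close_job(): hands the job in, once; it reports no verdict.
The state is a dict: "time": time; "joint_positions": joint angles; "qvel": joint speeds; "joint_torque": joint torques, N m; "tool_pos": TCP position; "ee_rot": TCP orientation; "wrist_force": force on the tool from outside, world axes, zero at the start; "wrist_torque": the same for the moment, N m; "width": finger opening in m.
Only numpy, scipy, OpenCV 4.12 (cv2) and the standard library are available. Lean on these libraries where they do the work, as an engineer would, in place of code of your own. Each camera call takes 0.05 s, during which the arm holds its last target. There are 200 camera calls.

### The job

Bring the shaker's index lever back to its off notch (green dot), then stand every sample jar lying on the bench cap up in a cell of its own in the shaker's carriage. Then click the lever up from off one notch at a time, resting a moment in each notch, until it has gone up exactly one notch for each jar loaded, and let go. Leave the glassware, bottles and other things on the bench where they are.

Things in the scene. Friction and masses are not known exactly. Their poses are not given: they have to be found in the camera images.
- jar0: grey square sample jar, body 50 x 50 x 56 mm long, round white screw cap (38 mm across, 16 high) on one end; 0.15 to 0.3 kg. Origin: on its long axis, 35 mm from the foot (25 from each side). Its x axis points from foot to cap: x up = standing cap up. Starts lying on a side, origin 25 mm up, cap pointing roughly to the left (+y). None if absent
- jar1: grey square sample jar, body 50 x 50 x 56 mm long, round white screw cap (38 mm across, 16 high) on one end; 0.15 to 0.3 kg. Origin: on its long axis, 35 mm from the foot (25 from each side). Its x axis points from foot to cap: x up = standing cap up. Starts lying on a side, origin 25 mm up, cap pointing roughly to the left (+y). None if absent
- jar2: grey square sample jar, body 50 x 50 x 56 mm long, round white screw cap (38 mm across, 16 high) on one end; 0.15 to 0.3 kg. Origin: on its long axis, 35 mm from the foot (25 from each side). Its x axis points from foot to cap: x up = standing cap up. Starts lying on a side, origin 25 mm up, cap pointing roughly to the left (+y). None if absent
- jar3: grey square sample jar, body 50 x 50 x 56 mm long, round white screw cap (38 mm across, 16 high) on one end; 0.15 to 0.3 kg. Origin: on its long axis, 35 mm from the foot (25 from each side). Its x axis points from foot to cap: x up = standing cap up. Starts lying on a side, origin 25 mm up, cap pointing roughly to the left (+y). None if absent
- shaker: fixed bench shaker, 250 mm deep (its x) and 470 mm wide (its y), base 30 mm high; seen from the robot, the jar carriage is on its right and the white console (top 60 mm high, 170 mm wide) on its left. Origin under the middle of the base on the table, yawed a little
- cell0 (a point): centre of the floor of carriage cell 0 (near row, right), 44 mm above the table; a square cell 58 x 58 mm inside with blue walls 12 mm high and 5 mm thick, sides parallel to the shaker's x and y. Rows are 85 mm apart, columns 120 mm. A jar standing in it has its origin 35 mm above this point
- cell1 (a point): centre of the floor of carriage cell 1 (near row, left), 44 mm above the table; a square cell 58 x 58 mm inside with blue walls 12 mm high and 5 mm thick, sides parallel to the shaker's x and y. Rows are 85 mm apart, columns 120 mm. A jar standing in it has its origin 35 mm above this point
- cell2 (a point): centre of the floor of carriage cell 2 (far row, right), 44 mm above the table; a square cell 58 x 58 mm inside with blue walls 12 mm high and 5 mm thick, sides parallel to the shaker's x and y. Rows are 85 mm apart, columns 120 mm. A jar standing in it has its origin 35 mm above this point
- cell3 (a point): centre of the floor of carriage cell 3 (far row, left), 44 mm above the table; a square cell 58 x 58 mm inside with blue walls 12 mm high and 5 mm thick, sides parallel to the shaker's x and y. Rows are 85 mm apart, columns 120 mm. A jar standing in it has its origin 35 mm above this point
- index_lever (a joint): angle of the index lever about its upright axis (rad), growing anticlockwise from above, i.e. from left to right as the robot sees it. Seven sprung notches 0.24 rad apart: off at 0 (green dot, leftmost), then 0.24, 0.48 .. 1.44 (black dots). Let go, it snaps into the nearest notch; 2 to 5 N at the grip takes it over a crest. Stops just beyond both ends; starts 3 to 6 notches above off
- pivot (a point): point on the lever's axis at the console top, 60 mm above the table
- lever_tip (a point): middle of the upper part of the red upright thumb grip at the lever's end: a cylinder 20 mm across, from 72 to 122 mm above the table; this point is on its axis 105 mm above the table and 100 mm from the pivot, on the robot's side of it
- cylinder: tall measuring cylinder of clear plastic, 200 high, 28 thick, foot 68 across mm, bystander to be left alone; origin under its centre
- beaker: glass beaker, 72 across, 90 high mm, bystander to be left alone; origin under its centre
- washbottle: white round bottle with red cap, 64 across, 170 high mm, bystander to be left alone; origin under its centre
- dish: shallow aluminium dish, 70 across, 14 high mm, bystander to be left alone; origin under its centre
- scoop: steel spoon-shaped sampling scoop, 170 long mm, bystander to be left alone; origin under its centre
- tub: white tub with red lid, 110 across, 110 high mm, bystander to be left alone; origin under its centre
Things that resemble listed ones, but are neither listed nor needed, are in the scene too. Leave any red look-alike of the jar1 alone. Leave any blue look-alike of the jar0 alone.

How it is judged:
On the way, in this order (a step that is already met when the one before it is completed fails the run):
1. the lever is in the off notch (value of joint index_lever between -0.06 and 0.06 rad), for 0.2 s.
2. every jar stands cap up in a carriage cell, the lever still off (all of step 1 and angle between each of jar0, jar1, jar2, jar3's own x axis and vertical below 0.1 rad and ((horizontal distance between jar0 and cell0 below 0.008 m and z of jar0 in the frame of cell0 between 0.03 and 0.039 m) or (horizontal distance between jar0 and cell1 below 0.008 m and z of jar0 in the frame of cell1 between 0.03 and 0.039 m) or (horizontal distance between jar0 and cell2 below 0.008 m and z of jar0 in the frame of cell2 between 0.03 and 0.039 m) or (horizontal distance between jar0 and cell3 below 0.008 m and z of jar0 in the frame of cell3 between 0.03 and 0.039 m)) and ((horizontal distance between jar1 and cell0 below 0.008 m and z of jar1 in the frame of cell0 between 0.03 and 0.039 m) or (horizontal distance between jar1 and cell1 below 0.008 m and z of jar1 in the frame of cell1 between 0.03 and 0.039 m) or (horizontal distance between jar1 and cell2 below 0.008 m and z of jar1 in the frame of cell2 between 0.03 and 0.039 m) or (horizontal distance between jar1 and cell3 below 0.008 m and z of jar1 in the frame of cell3 between 0.03 and 0.039 m)) and ((horizontal distance between jar2 and cell0 below 0.008 m and z of jar2 in the frame of cell0 between 0.03 and 0.039 m) or (horizontal distance between jar2 and cell1 below 0.008 m and z of jar2 in the frame of cell1 between 0.03 and 0.039 m) or (horizontal distance between jar2 and cell2 below 0.008 m and z of jar2 in the frame of cell2 between 0.03 and 0.039 m) or (horizontal distance between jar2 and cell3 below 0.008 m and z of jar2 in the frame of cell3 between 0.03 and 0.039 m)) and ((horizontal distance between jar3 and cell0 below 0.008 m and z of jar3 in the frame of cell0 between 0.03 and 0.039 m) or (horizontal distance between jar3 and cell1 below 0.008 m and z of jar3 in the frame of cell1 between 0.03 and 0.039 m) or (horizontal distance between jar3 and cell2 below 0.008 m and z of jar3 in the frame of cell2 between 0.03 and 0.039 m) or (horizontal distance between jar3 and cell3 below 0.008 m and z of jar3 in the frame of cell3 between 0.03 and 0.039 m))), for 0.3 s.
3. the lever rests in notch 1 (value of joint index_lever between 0.18 and 0.3 rad), for 0.25 s.
4. the lever rests in notch 2 (value of joint index_lever between 0.42 and 0.54 rad), for 0.25 s.
5. the lever rests in notch 3 (value of joint index_lever between 0.66 and 0.78 rad), for 0.25 s.
At the end, for the whole second after the job is handed in: every jar present stands cap up (within 0.1 rad) in its own cell (within 8 mm of its centre, foot on the floor of the cell), at rest, and the lever is in the notch whose number after off equals the number of jars (3 or 4; within 0.06 rad) (angle between each of jar0, jar1, jar2, jar3's own x axis and vertical below 0.1 rad and ((horizontal distance between jar0 and cell0 below 0.008 m and z of jar0 in the frame of cell0 between 0.03 and 0.039 m) or (horizontal distance between jar0 and cell1 below 0.008 m and z of jar0 in the frame of cell1 between 0.03 and 0.039 m) or (horizontal distance between jar0 and cell2 below 0.008 m and z of jar0 in the frame of cell2 between 0.03 and 0.039 m) or (horizontal distance between jar0 and cell3 below 0.008 m and z of jar0 in the frame of cell3 between 0.03 and 0.039 m)) and ((horizontal distance between jar1 and cell0 below 0.008 m and z of jar1 in the frame of cell0 between 0.03 and 0.039 m) or (horizontal distance between jar1 and cell1 below 0.008 m and z of jar1 in the frame of cell1 between 0.03 and 0.039 m) or (horizontal distance between jar1 and cell2 below 0.008 m and z of jar1 in the frame of cell2 between 0.03 and 0.039 m) or (horizontal distance between jar1 and cell3 below 0.008 m and z of jar1 in the frame of cell3 between 0.03 and 0.039 m)) and ((horizontal distance between jar2 and cell0 below 0.008 m and z of jar2 in the frame of cell0 between 0.03 and 0.039 m) or (horizontal distance between jar2 and cell1 below 0.008 m and z of jar2 in the frame of cell1 between 0.03 and 0.039 m) or (horizontal distance between jar2 and cell2 below 0.008 m and z of jar2 in the frame of cell2 between 0.03 and 0.039 m) or (horizontal distance between jar2 and cell3 below 0.008 m and z of jar2 in the frame of cell3 between 0.03 and 0.039 m)) and ((horizontal distance between jar3 and cell0 below 0.008 m and z of jar3 in the frame of cell0 between 0.03 and 0.039 m) or (horizontal distance between jar3 and cell1 below 0.008 m and z of jar3 in the frame of cell1 between 0.03 and 0.039 m) or (horizontal distance between jar3 and cell2 below 0.008 m and z of jar3 in the frame of cell2 between 0.03 and 0.039 m) or (horizontal distance between jar3 and cell3 below 0.008 m and z of jar3 in the frame of cell3 between 0.03 and 0.039 m)) and ((value of joint index_lever between 0.9 and 1.02 rad and (angle between jar0's own x axis and vertical below 9 rad or value of joint index_lever above 9 rad) and (angle between jar1's own x axis and vertical below 9 rad or value of joint index_lever above 9 rad) and (angle between jar2's own x axis and vertical below 9 rad or value of joint index_lever above 9 rad) and (angle between jar3's own x axis and vertical below 9 rad or value of joint index_lever above 9 rad)) or (value of joint index_lever between 0.66 and 0.78 rad and angle between jar0's own x axis and vertical below -1 rad) or (value of joint index_lever between 0.66 and 0.78 rad and angle between jar1's own x axis and vertical below -1 rad) or (value of joint index_lever between 0.66 and 0.78 rad and angle between jar2's own x axis and vertical below -1 rad) or (value of joint index_lever between 0.66 and 0.78 rad and angle between jar3's own x axis and vertical below -1 rad)) and linear speed of each of jar0, jar1, jar2, jar3 below 0.02 m/s); the robot touches nothing.
It fails at once if a bystander is shifted more than 30 mm (distance of any of cylinder, beaker, washbottle, dish, scoop, tub from where it was at the start of the episode above 0.03 m).
Of jar0, jar1, jar2, jar3 only 3 to 4 are there at a start; the rules pass over those that are not, and their reading is None.
At some moment in a run one of jar0, jar1, jar2, jar3 may be knocked a few centimetres aside while the robot is not near it.
It also fails if it takes over 210 s, if anything falls off the work surface, if the arm or the gripper's body presses on something with over 40 N, if the wrist force passes 120 N, or if a joint passes its speed limit or range.

## Working session

There is one attempt and no reset: what is moved stays moved. The work goes in short steps, Python scripts to look and compute and a tool call to move; the robot and the scene stay as the last step left them, time stands still between calls to the robot, and variables do not carry over. Pictures are saved under pics/ and viewed, about 12 in all and at most 16, crops included, and the job is handed in when it is done.

Besides the shell and the picture viewer there is one more tool, called after "Call:" as name(argument=value, ...) on one line, values as JSON. servo_tool: Moves the arm, as the interface text tells. Its arguments: {"type":"object","properties":{"series":{"type":"string"}},"required":["series"]}

```bash
mkdir -p pics
cat > h.py <<'E'
import numpy as np, cv2
from bench import robot, snapshot, calibration
def cam(n):
    c=calibration(n);R,_=cv2.Rodrigues(np.array(c['rvec'],float));return c,R,np.array(c['tvec'],float).ravel()
def cloud(n,d):
    c,R,t=cam(n);v,u=np.mgrid[0:d.shape[0],0:d.shape[1]]
    p=np.stack([(u-c['cx'])/c['fx']*d,(v-c['cy'])/c['fy']*d,d],-1)
    return (p-t)@R
def save(n,im): cv2.imwrite('pics/'+n,im[...,::-1])
E
python3 - <<'E'
from h import *
for n in('scene','side'):
    im,d=snapshot(n);np.savez(''+n+'0.npz',im=im,d=d);save(n+'0.png',im)
    c,R,t=cam(n);print(n,c['fx'],-R.T@t,R[2])
print(robot.get_obs()); print(calibration('wrist'))
E
```

```text
scene 473.64186992211563 [ 1.36981033 -0.19063392  1.49203755] [-0.50756724  0.1329805  -0.85128825]
side 462.08035984861203 [0.2410494  1.10691731 1.09880006] [ 0.19379856 -0.72422639 -0.66176904]
{'time': 0.1, 'joint_positions': array([-1.32610391e+00,  8.78820512e-02,  1.37205147e+00, -3.71647189e-07,
        1.68357156e+00, -1.03098007e-01]), 'qvel': array([-0.00094815, -0.00282865, -0.00386887,  0.00045521, -0.00198755,
       -0.00054617]), 'joint_torque': array([ 2.57939842e-03, -3.41252303e+01, -3.03301692e+01,  7.20423670e-02,
        3.04416195e-02, -9.69394864e-05]), 'tool_pos': array([ 0.18733458, -0.51661621,  0.20444688]), 'ee_rot': array([-3.13969034e+00, -1.96450668e-04,  3.47790198e-01]), 'wrist_force': array([ 0.53270219,  0.14345581, -0.29456235]), 'wrist_torque': array([ 0.00320357, -0.06171701,  0.0117171 ]), 'width': 0.09402413671220804}
{'fx': 297.3186396354542, 'fy': 297.3186396354542, 'cx': 253.73030619937367, 'cy': 189.3384162311349, 'tool_from_camera': array([[ 1.41332754e-03, -9.58602071e-01, -2.84745626e-01,
         8.42023344e-02],
       [ 9.99998942e-01,  1.45259971e-03,  7.32617382e-05,
        -4.23055781e-04],
       [ 3.43392559e-04, -2.84745429e-01,  9.58603110e-01,
        -1.79447134e-01],
       [ 0.00000000e+00,  0.00000000e+00,  0.00000000e+00,
         1.00000000e+00]])}
```

View pics/scene0.png

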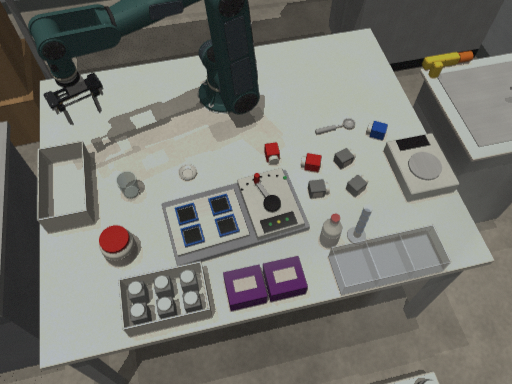

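View pics/side0.png

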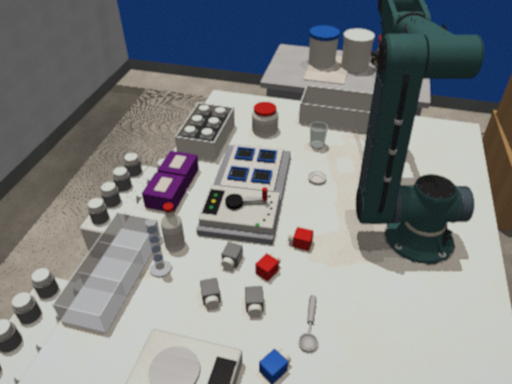

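The scene picture shows three grey jars lying at (344,158), (317,188) and (356,185). The red ones at (272,152) and (313,162) and the blue one at (378,130) are look-alikes. The jars standing in the tray at (165,295) are not lying on the bench. The carriage is near (205,220), and the red lever grip is near (257,178). Next I measure from depth and make one enlarged crop.

```bash
cat >> h.py <<'E'
def blobs(mask,P,amin=15):
    n,l,s,c=cv2.connectedComponentsWithStats(mask.astype(np.uint8))
    for i in range(1,n):
        if s[i,4]>=amin:
            q=P[l==i];print('px',c[i].round(),'n',s[i,4],'med',np.median(q,0).round(3),'z',np.percentile(q[:,2],[5,95]).round(3))
def rect(q,zlo,zhi):
    p=q[(q[:,2]>zlo)&(q[:,2]<zhi)];return len(p),cv2.minAreaRect((p[:,:2]*1000).astype(np.float32))
E
python3 - <<'E'
from h import *
for n,boxes in(('scene',[(344,158),(317,188),(356,185)]),('side',[(231,255),(210,291),(254,300)])):
    f=np.load(n+'0.npz');im,d=f['im'],f['d'];P=cloud(n,d);h=cv2.cvtColor(im,cv2.COLOR_RGB2HSV)
    on=(P[...,0]>.1)&(P[...,0]<1)&(abs(P[...,1])<.8)&(d>0)
    print(n,'table z',np.median(P[on][:,2]));
    print('BLUE');blobs((h[...,0]>100)&(h[...,0]<125)&(h[...,1]>130)&on,P,60)
    print('RED');blobs(((h[...,0]<8)|(h[...,0]>172))&(h[...,1]>150)&on,P,8)
    print('GREEN');blobs((h[...,0]>45)&(h[...,0]<85)&(h[...,1]>100)&on&(P[...,2]>.03)&(P[...,2]<.09),P,2)
    for u,v in boxes:
        w=P[v-17:v+18,u-17:u+18].reshape(-1,3)
        print((u,v),'top',rect(w,.043,.056),'all',rect(w,.012,.06))
im=np.load('scene0.npz')['im'];save('crop1.png',cv2.resize(im[110:270,150:400],None,fx=3.2,fy=3.2,interpolation=cv2.INTER_CUBIC))
E
```

```text
scene table z -0.0003782328239762699
BLUE
px [378. 130.] n 222 med [0.364 0.547 0.045] z [0.011 0.052]
px [219. 205.] n 105 med [ 0.562 -0.121  0.052] z [0.041 0.058]
px [186. 214.] n 102 med [ 0.576 -0.237  0.052] z [0.043 0.058]
px [226. 225.] n 98 med [ 0.641 -0.112  0.053] z [0.047 0.057]
px [192. 235.] n 103 med [ 0.658 -0.233  0.053] z [0.042 0.058]
RED
px [271. 150.] n 169 med [0.363 0.115 0.046] z [0.03  0.052]
px [312. 162.] n 232 med [0.453 0.251 0.045] z [0.014 0.053]
px [256. 178.] n 44 med [0.512 0.021 0.113] z [0.087 0.122]
px [114. 239.] n 623 med [ 0.633 -0.476  0.107] z [0.102 0.112]
GREEN
px [285. 177.] n 7 med [0.502 0.13  0.058] z [0.053 0.065]
px [287. 219.] n 7 med [0.669 0.091 0.06 ] z [0.058 0.064]
px [270. 224.] n 7 med [0.671 0.033 0.061] z [0.055 0.065]
(344, 158) top (153, ((483.58599853515625, 370.5339660644531), (64.99895477294922, 124.56946563720703), 82.99152374267578)) all (286, ((482.57391357421875, 393.0768127441406), (125.54393768310547, 78.17704010009766), 16.12665367126465))
(317, 188) top (167, ((558.5952758789062, 240.50450134277344), (66.36302
[... 1237 characters left out ...]
63]
(231, 255) top (247, ((550.6658935546875, 244.21121215820312), (68.19803619384766, 50.251930236816406), 86.05327606201172)) all (460, ((548.5095825195312, 217.244140625), (134.49998474121094, 51.0884895324707), 87.42626953125))
(210, 291) top (308, ((568.7139892578125, 387.4629211425781), (49.856056213378906, 70.94263458251953), 26.525524139404297)) all (486, ((567.8540649414062, 389.12567138671875), (49.92457962036133, 74.5766830444336), 26.75005340576172))
(254, 300) top (327, ((442.2981872558594, 383.36090087890625), (50.0519905090332, 75.53582000732422), 20.526256561279297)) all (506, ((442.8464050292969, 383.4903259277344), (49.75266647338867, 77.19036865234375), 15.64474105834961))
```

View pics/crop1.png

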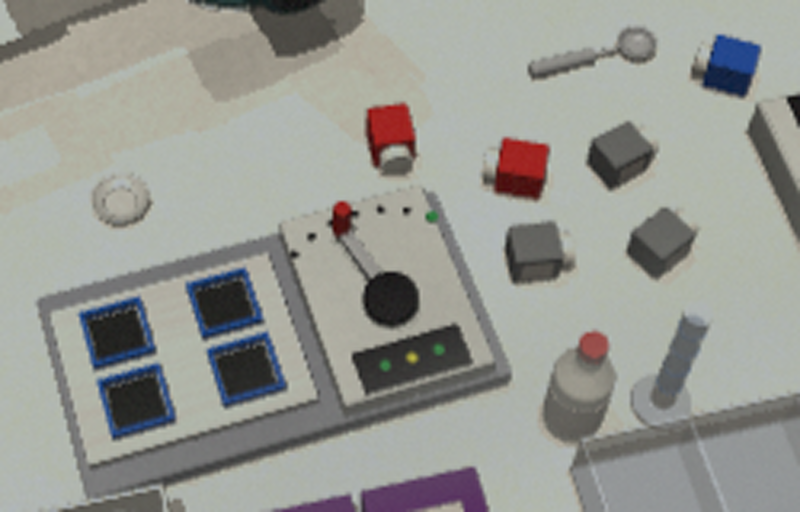

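Three grey jars are present (crop (622,155), (535,250), (660,240)), with caps to +y. The red and blue ones are decoys. Next come the lever pivot and tip, and the cell rims.

Run:
```python
from h import *
for n in('scene','side'):
    f=np.load(n+'0.npz');im,d=f['im'],f['d'];P=cloud(n,d);h=cv2.cvtColor(im,cv2.COLOR_RGB2HSV)
    def reg(x0,x1,y0,y1): return (P[...,0]>x0)&(P[...,0]<x1)&(P[...,1]>y0)&(P[...,1]<y1)&(d>0)
    print(n,'BLACK');blobs((h[...,2]<70)&reg(.47,.66,-.03,.16)&(P[...,2]>.05)&(P[...,2]<.09),P,2)
    r=((h[...,0]<8)|(h[...,0]>172))&(h[...,1]>150)&reg(.45,.6,-.05,.15)
    q=P[r];print('tip top',np.median(q[q[:,2]>.117],0).round(4),(q[:,2]>.117).sum(), 'all xy',q.mean(0).round(4))
    b=(h[...,0]>95)&(h[...,0]<128)&(h[...,1]>90)&reg(.48,.72,-.3,-.05)&(P[...,2]>.045)
    k,l,s,c=cv2.connectedComponentsWithStats(b.astype(np.uint8))
    for i in range(1,k):
        if s[i,4]>40:
            # cast contour pixels onto rim plane
            ct=cv2.findContours((l==i).astype(np.uint8),cv2.RETR_EXTERNAL,cv2.CHAIN_APPROX_NONE)[0][0][:,0,:].astype(float)
            cc,R,t=cam(n);ray=np.c_[(ct[:,0]-cc['cx'])/cc['fx'],(ct[:,1]-cc['cy'])/cc['fy'],np.ones(len(ct))]@R
            C=-R.T@t;w=C+ray*((.056-C[2])/ray[:,2])[:,None];print('cell',c[i].round(),np.array(cv2.minAreaRect((w[:,:2]*1000).astype(np.float32))[0]).round(1),cv2.minAreaRect((w[:,:2]*1000).astype(np.float32))[1:])
```

```text
scene BLACK
px [268. 175.] n 2 med [0.482 0.075 0.06 ] z [0.059 0.061]
px [276. 175.] n 2 med [0.487 0.103 0.059] z [0.054 0.064]
px [260. 176.] n 2 med [0.477 0.047 0.057] z [0.057 0.057]
px [247. 184.] n 2 med [ 0.498 -0.008  0.058] z [0.056 0.061]
px [272. 203.] n 229 med [0.607 0.054 0.079] z [0.07  0.085]
px [278. 217.] n 113 med [0.653 0.067 0.059] z [0.054 0.064]
tip top [0.5099 0.0234 0.119 ] 16 all xy [0.5117 0.0218 0.1082]
cell [220. 204.] [ 555.9 -119. ] ((70.9011459350586, 66.8257827758789), 4.345737457275391)
cell [186. 213.] [ 566.  -237.7] ((70.1377182006836, 66.31912994384766), 4.811995506286621)
cell [226. 225.] [ 640.2 -112.4] ((68.73165893554688, 66.37353515625), 4.39471960067749)
cell [192. 235.] [ 649.3 -230.8] ((69.76473999023438, 66.68601989746094), 4.391495704650879)
side BLACK
px [217. 203.] n 88 med [0.653 0.071 0.061] z [0.057 0.064]
px [234. 202.] n 209 med [0.595 0.066 0.081] z [0.068 0.085]
tip top [0.5024 0.0268 0.12  ] 14 all xy [0.5026 0.0309 0.107 ]
cell [244. 154.] [ 643.  -225.6] ((64.75328063964844, 69.96832275390625), 5.262252330780029)
cell [267. 156.] [ 559.2 -232.6] ((63.221458435058594, 68.13350677490234), 13.020777702331543)
cell [238. 173.] [ 632.8 -106.4] ((65.46792602539062, 69.0718994140625), 3.568938970565796)
cell [261. 176.] [ 548.6 -113.6] ((64.96536254882812, 69.3243179321289), 6.065976619720459)
```

```bash
cat >> h.py <<'E'
def go(x,y,z,yaw=None,cur=None):
    "print tool-frame shift (cm) and turn from the measured pose"
    o=robot.get_obs();p=o['tool_pos'];w=o['ee_rot'][2] if cur is None else cur
    D=np.array([x,y,z])-p;c,s=np.cos(w),np.sin(w)
    print('go',np.round(100*np.array([D[0]*c+D[1]*s,D[0]*s-D[1]*c,-D[2]]),2),'turn',None if yaw is None else round((w-yaw+np.pi)%(2*np.pi)-np.pi,3),'rows>=',round(np.linalg.norm(D)/.0417,1))
def wrist_ray(uv,o):
    from scipy.spatial.transform import Rotation as Ro
    c=calibration('wrist');uv=np.atleast_2d(uv).astype(float);a=(uv-[c['cx'],c['cy']]);r=np.hypot(*a.T)+1e-9;th=r/c['fx']
    v=np.c_[a/r[:,None]*np.sin(th)[:,None],np.cos(th)]
    T=np.array(c['tool_from_camera']);Rw=Ro.from_euler('xyz',o['ee_rot']).as_matrix()
    return Rw@T[:3,3]+o['tool_pos'],v@T[:3,:3].T@Rw.T
def on_z(uv,o,z):
    C,v=wrist_ray(uv,o);return C+v*((z-C[2])/v[:,2])[:,None]
E
python3 -c "
from h import *
go(.5065,.0265,.2,.08)"
```

```text
go [ 48.52 -40.18   0.44] turn 0.268 rows>= 15.1
```

Call:
servo_tool(series="-1 48.5 -40.3 0 0.27;-1 48.5 -40.3 0 0.27;-1 48.5 -40.3 0 0.27;-1 48.5 -40.3 0 0.27;-1 48.5 -40.3 0 0.27;-1 48.5 -40.3 0 0.27;-1 48.5 -40.3 0 0.27;-1 48.5 -40.3 0 0.27;-1 48.5 -40.3 0 0.27;-1 48.5 -40.3 0 0.27;-1 48.5 -40.3 0 0.27;-1 48.5 -40.3 0 0.27;-1 48.5 -40.3 0 0.27;-1 48.5 -40.3 0 0.27;-1 48.5 -40.3 0 0.27;-1 48.5 -40.3 0 0.27;-1 48.5 -40.3 0 0.27;-1 48.5 -40.3 0 0.27;-1 48.5 -40.3 0 0.27")

```text
time: 1.68
tool_pos: [0.5055, 0.0259, 0.2052]
ee_rot: [3.141, 0.001, 0.076]
wrist_force: [0.6, -0.6, -0.1]
width: 0.0941
```

Run:
```python
from h import *
o=robot.get_obs();im,d=snapshot('wrist');np.savez('w1.npz',im=im,d=d);save('w1.png',im)
print(o['tool_pos'],o['ee_rot'],o['time'],o['joint_positions'].round(3))
h=cv2.cvtColor(im,cv2.COLOR_RGB2HSV)
m=((h[...,0]<8)|(h[...,0]>172))&(h[...,1]>130)
n,l,s,c=cv2.connectedComponentsWithStats(m.astype(np.uint8))
for i in range(1,n):
    if s[i,4]>20: print('red',c[i],s[i],on_z(c[i],o,.12).round(4))
```

```text
[0.50545007 0.02588686 0.2052253 ] [3.14090199e+00 8.71451773e-04 7.63766405e-02] 1.6833 [-6.000e-02 -1.000e-02  1.472e+00 -1.000e-03  1.681e+00  1.434e+00]
red [257.10141509 190.34433962] [248 177  20  26 424] [[0.51   0.0236 0.12  ]]
red [ 85.25729647 206.52380952] [  66  181   38   53 1302] [[0.4778 0.2042 0.12  ]]
red [183.66705882 277.18705882] [164 261  36  33 850] [[0.4066 0.0943 0.12  ]]
```

View pics/w1.png

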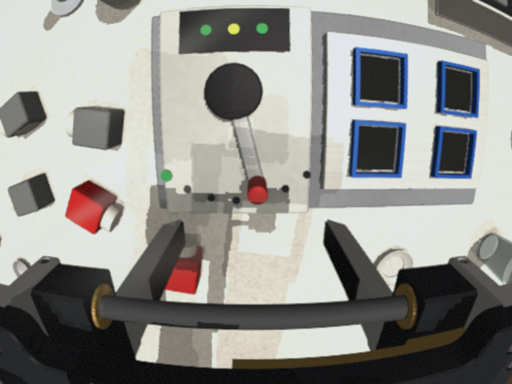

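The wrist view shows the lever grip at (257,188), in notch 4 from the green dot at (166,175). The pivot disc is at (232,90) and the cells are at (380,78), (457,90), (378,148) and (455,152). Next I refine their positions.

Run:
```python
from h import *
from types import SimpleNamespace
im=np.load('w1.npz')['im'];h=cv2.cvtColor(im,cv2.COLOR_RGB2HSV)
o=dict(tool_pos=np.array([0.50545007,0.02588686,0.2052253]),ee_rot=np.array([3.14090199,8.71451773e-04,7.63766405e-02]))
dk=(h[...,2]<75).astype(np.uint8);dk[:60]=0;dk[130:]=0;dk[:,:195]=0;dk[:,275:]=0
n,l,s,c=cv2.connectedComponentsWithStats(dk);i=1+np.argmax(s[1:,4])
ct=cv2.findContours((l==i).astype(np.uint8),0,cv2.CHAIN_APPROX_NONE)[0][0][:,0]
w=on_z(ct,o,.085);print('disc',cv2.minEnclosingCircle((w[:,:2]*1000).astype(np.float32)))
g=(h[...,0]>45)&(h[...,0]<85)&(h[...,1]>100);g[:150]=0;g[220:]=0
n,l,s,c=cv2.connectedComponentsWithStats(g.astype(np.uint8))
for i in range(1,n):
    if s[i,4]>15:print('green',c[i],on_z(c[i],o,.06).round(4))
print('tip',on_z([(257,183)],o,.122))
b=((h[...,0]>95)&(h[...,0]<128)&(h[...,1]>130)&(h[...,2]>60)).astype(np.uint8)
n,l,s,c=cv2.connectedComponentsWithStats(b)
for i in range(1,n):
    if s[i,4]>100:
        ct=cv2.findContours((l==i).astype(np.uint8),0,cv2.CHAIN_APPROX_NONE)[0][0][:,0]
        w=on_z(ct,o,.056);print('cell',c[i].round(),cv2.minAreaRect((w[:,:2]*1000).astype(np.float32)))
```

```text
disc ((599.6884765625, 54.83332061767578), 28.75767707824707)
green [165.70731707 175.32926829] [[0.5019 0.1284 0.06  ]]
tip [[0.51759815 0.02437714 0.122     ]]
cell [378.  77.] ((636.5253295898438, -110.71377563476562), (66.60853576660156, 68.39734649658203), 5.281416893005371)
cell [457.  89.] ((646.3427124023438, -229.9624786376953), (66.08311462402344, 68.44072723388672), 4.793763160705566)
cell [374. 149.] ((552.6986083984375, -117.42322540283203), (65.87147521972656, 69.45716857910156), 5.068212985992432)
cell [452. 153.] ((562.3336181640625, -236.82681274414062), (66.35002136230469, 68.37206268310547), 4.561320781707764)
```

Run:
```python
from h import *
go(.505,.0245,.088)
w=.0764;c,s=np.cos(w),np.sin(w)
P=np.array([.600,.056]);f=lambda a:P+.1*np.array([np.cos(a),np.sin(a)])
p0=f(3.467)
for a in np.linspace(3.467,2.487,11)[1:]:
    D=(f(a)-p0)*100;print(round(a,3),np.round([D[0]*c+D[1]*s,D[0]*s-D[1]*c],1))
```

```text
go [-0.06  0.11 11.74] turn None rows>= 2.8
3.369 [-0.2 -1. ]
3.271 [-0.3 -1.9]
3.173 [-0.3 -2.9]
3.075 [-0.2 -3.9]
2.977 [-0.  -4.9]
2.879 [ 0.3 -5.8]
2.781 [ 0.6 -6.7]
2.683 [ 1.1 -7.6]
2.585 [ 1.6 -8.4]
2.487 [ 2.2 -9.1]
```

Call:
servo_tool(series="-1 0 0.1 5 0;-1 0 0.1 8 0;-1 0 0.1 11.7 0;-1 0 0.1 11.7 0;-1 0 0.1 11.7 0;1 0 0.1 11.7 0;1 0 0.1 11.7 0;1 0 0.1 11.7 0;1 0 0.1 11.7 0;1 0 0.1 11.7 0;1 0 0.1 11.7 0;1 0 0.1 11.7 0;1 0 0.1 11.7 0;1 0 0.1 11.7 0")

```text
time: 2.9
tool_pos: [0.5061, 0.0261, 0.0884]
ee_rot: [3.142, 0.0, 0.078]
wrist_force: [0.1, 0.3, 0.5]
width: 0.0373
```

Call:
servo_tool(series="1 0 0 0 0;1 0 0 0 0;1 0 0 0 0;1 0 0 0 0;1 0 0 0 0;1 -0.2 -1 0 0;1 -0.3 -1.9 0 0;1 -0.3 -2.9 0 0;1 -0.2 -3.9 0 0;1 0 -4.9 0 0;1 0.3 -5.8 0 0;1 0.6 -6.7 0 0;1 1.1 -7.6 0 0;1 1.6 -8.4 0 0;1 2.2 -9.1 0 0;1 2.2 -9.1 0 0;1 2.2 -9.1 0 0;1 2.2 -9.1 0 0;1 2.2 -9.1 0 0")

```text
time: 4.48
tool_pos: [0.518, 0.1162, 0.088]
ee_rot: [3.137, 0.008, 0.077]
wrist_force: [-6.5, -6.1, 4.4]
width: 0.0194
```

Call:
servo_tool(series="-1 0 0 0 0;-1 0 0 0 0;-1 0 0 0 0;-1 0 0 0 0;-1 0 0 0 0;-1 0 0 0 0;-1 0 0 -4 0;-1 0 0 -8 0;-1 -3 -4 -12 0;-1 -6 -8 -12 0;-1 -6 -12 -12 0;-1 -6 -12 -12 0")

```text
time: 5.48
tool_pos: [0.4507, 0.2367, 0.2108]
ee_rot: [-3.138, -0.004, 0.08]
wrist_force: [-0.2, 0.2, 1.0]
width: 0.0932
```

Run:
```python
from h import *
o=robot.get_obs();im,d=snapshot('wrist');np.savez('w2.npz',im=im,d=d,p=o['tool_pos'],r=o['ee_rot']);save('w2.png',im)
print(o['tool_pos'],o['ee_rot'],o['time'],o['width'])
```

```text
[0.45074157 0.23666128 0.21078904] [-3.13848164 -0.00351036  0.07984173] 5.4833 0.09317804845285792
```

View pics/w2.png

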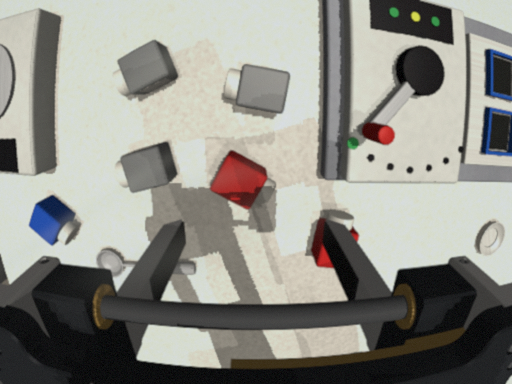

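The lever grip is at (378,133), next to the green dot at (352,143), and all six black dots are free, so it is off. The jars are at (258,88), (148,68) and (147,167). I now get their poses from wrist depth.

```bash
cat >> h.py <<'E'
def wcloud(d,o):
    from scipy.spatial.transform import Rotation as Ro
    c=calibration('wrist');v,u=np.mgrid[0:384,0:512];uv=np.stack([u.ravel(),v.ravel()],1)
    C,w=wrist_ray(uv,o);ax=Ro.from_euler('xyz',o['ee_rot']).as_matrix()@np.array(c['tool_from_camera'])[:3,2]
    return (C+w*(d.ravel()/(w@ax))[:,None]).reshape(384,512,3)
def jar(P,u,v,r=32,zlo=.044,zhi=.056):
    "body top face of a lying jar -> rect (mm); plus cap centroid"
    w=P[max(0,v-r):v+r,max(0,u-r):u+r].reshape(-1,3);q=w[(w[:,2]>zlo)&(w[:,2]<zhi)]
    return len(q),cv2.minAreaRect((q[:,:2]*1000).astype(np.float32)),np.median(q[:,2])
E
python3 - <<'E'
from h import *
f=np.load('w2.npz');o=dict(tool_pos=f['p'],ee_rot=f['r']);P=wcloud(f['d'],o)
print('table',np.median(P[190:210,100:140,2]))
for u,v in((258,88),(148,68),(147,167)): print(u,v,jar(P,u,v),jar(P,u,v,zlo=.047,zhi=.054))
t=on_z([(384,131)],o,.122);print('tip',t)
E
```

```text
table 0.0003211474839064643
258 88 (2141, ((554.2514038085938, 243.2356719970703), (70.40499114990234, 50.45515823364258), 84.05445861816406), np.float64(0.05004599132840021)) (2046, ((553.5820922851562, 236.00564575195312), (55.91734313964844, 50.31771469116211), 84.20565032958984), np.float64(0.050091948608880194))
148 68 (1766, ((571.5206909179688, 387.05322265625), (50.5340576171875, 70.73088836669922), 26.73400115966797), np.float64(0.05015561005466174)) (1677, ((574.492431640625, 380.5898132324219), (49.991615295410156, 56.55820846557617), 26.799882888793945), np.float64(0.0502199830559556))
147 167 (1672, ((445.6609191894531, 381.26141357421875), (50.40046691894531, 71.51231384277344), 17.284435272216797), np.float64(0.049984794384875714)) (1576, ((447.7895812988281, 374.5254821777344), (50.19956970214844, 55.525428771972656), 18.325010299682617), np.float64(0.050054136758107104))
tip [[0.52372689 0.11811576 0.122     ]]
```

Run:
```python
from h import *
go(.5553,.2529,.1,1.4695)
```

```text
go [10.62 -0.49 11.03] turn -1.386 rows>= 3.7
```

Call:
servo_tool(series="-0.4 10.6 -0.8 0 -1.386;-0.4 10.6 -0.8 0 -1.386;-0.4 10.6 -0.8 0 -1.386;-0.4 10.6 -0.8 0 -1.386;-0.4 10.6 -0.8 0 -1.386;-0.4 10.6 -0.8 0 -1.386;-0.4 10.6 -0.8 0 -1.386;-0.4 10.6 -0.8 0 -1.386;-0.4 10.6 -0.8 0 -1.386;-0.4 10.6 -0.8 0 -1.386;-0.4 10.6 -0.8 0 -1.386;-0.4 10.6 -0.8 5 -1.386;-0.4 10.6 -0.8 8 -1.386;-0.4 10.6 -0.8 11 -1.386;-0.4 10.6 -0.8 11 -1.386;-0.4 10.6 -0.8 11 -1.386")

```text
time: 6.87
tool_pos: [0.5556, 0.2489, 0.0963]
ee_rot: [-3.137, 0.002, 1.464]
wrist_force: [0.5, -0.1, 0.8]
width: 0.0659
```

Run:
```python
from h import *
o=robot.get_obs();print(o['tool_pos'],o['ee_rot'],o['width']);go(.5553,.2529,.007,1.4695)
im,d=snapshot('wrist');save('w3.png',im);P=wcloud(d,o)
m=(P[...,2]>.047)&(P[...,2]<.054)&(np.hypot(P[...,0]-.55,P[...,1]-.24)<.05)
q=P[m];print(len(q),cv2.minAreaRect((q[:,:2]*1000).astype(np.float32)))
```

```text
[0.55563967 0.24893984 0.09632189] [-3.13698536e+00  2.33901182e-03  1.46365872e+00] 0.06586508470271144
go [ 0.39 -0.08  8.93] turn -0.006 rows>= 2.1
3568 ((553.4136962890625, 236.23016357421875), (55.71318817138672, 49.74927520751953), 84.17727661132812)
```

Call:
servo_tool(series="-0.4 0.4 0 4 0;-0.4 0.4 0 7 0;-0.4 0.4 0 8.9 0;-0.4 0.4 0 8.9 0;-0.4 0.4 0 8.9 0;1 0.4 0 8.9 0;1 0.4 0 8.9 0;1 0.4 0 8.9 0;1 0.4 0 8.9 0;1 0.4 0 8.9 0;1 0.4 0 8.9 0;1 0.4 0 7 0;1 0.4 0 4 0;1 0.4 0 0 0;1 0.4 0 -2 0;1 0.4 0 -2 0")

```text
time: 8.25
tool_pos: [0.5614, 0.2549, 0.1261]
ee_rot: [3.128, -0.006, 1.464]
wrist_force: [0.9, 0.3, -1.9]
width: 0.0507
```

Run:
```python
from h import *
o=robot.get_obs();print(o['tool_pos'],o['width'],o['wrist_force'],o['wrist_torque'])
im,d=snapshot('side');im2,d2=snapshot('wrist');np.savez('s4.npz',im=im,d=d)
c,R,t=cam('side');p=R@o['tool_pos']+t;u,v=int(p[0]/p[2]*c['fx']+c['cx']),int(p[1]/p[2]*c['fy']+c['cy']);print(u,v)
a=cv2.resize(im[v-60:v+60,u-50:u+50],(400,480),interpolation=cv2.INTER_CUBIC);b=im2[:,100:412]
b=cv2.resize(b,(390,480));save('m4.png',np.hstack([a,b]))
```

```text
[0.56142444 0.25489497 0.12613202] 0.05066470363880402 [ 0.91474717  0.31623923 -1.92320419] [ 0.03989834 -0.10702225 -0.01819323]
225 235
```

View pics/m4.png

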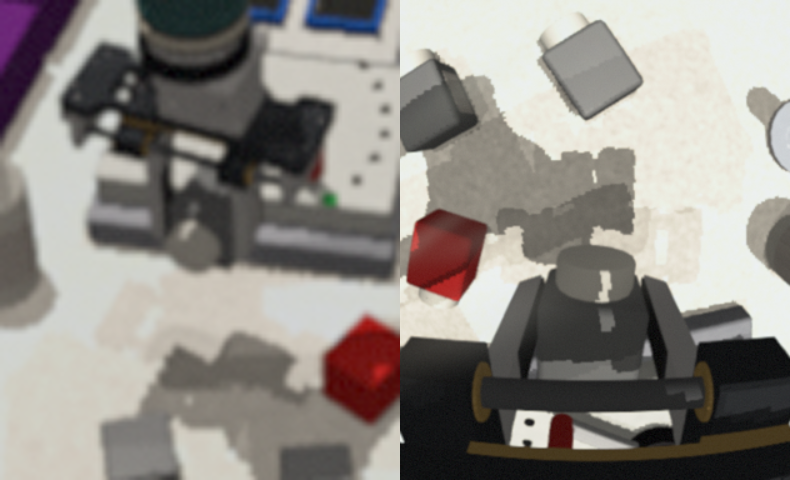

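The jar is held level-ish, with its cap toward the camera at (595,270). I measure its tilt from the wrist depth.

```bash
cat >> h.py <<'E'
def held():
    "tilt of the held jar from wrist depth: points in tool frame near the pads, top face plane"
    from scipy.spatial.transform import Rotation as Ro
    o=robot.get_obs();im,d=snapshot('wrist');P=wcloud(d,o)
    T=(P-o['tool_pos'])@Ro.from_euler('xyz',o['ee_rot']).as_matrix()
    m=(abs(T[...,1])<.018)&(T[...,2]<.06)&(T[...,2]>-.095)&(abs(T[...,0])<.09)&(d>0)
    q=T[m];ys=[]
    for x0 in np.arange(-.04,.08,.006):
        k=q[(abs(q[:,0]-x0)<.003)]
        ys.append((round(x0*1000),len(k),round(np.median(k[:,2])*1000) if len(k) else None))
    print(o['time'],o['tool_pos'].round(4),o['width'].round(4),o['wrist_force'].round(1));print('x,n,z(tool mm):',[y for y in ys if y[1]>3]);return im,T,m
E
python3 -c "
from h import *
held()"
```

```text
Traceback (most recent call last):
  File "h.py", line 49, in held
    print(o['time'],o['tool_pos'].round(4),o['width'].round(4),o['wrist_force'].round(1));print('x,n,z(tool mm):',[y for y in ys if y[1]>3]);return im,T,m
                                           ^^^^^^^^^^^^^^^^
AttributeError: 'float' object has no attribute 'round'
```

```bash
sed -i "s/o\['width'\].round(4)/round(o['width'],4)/" h.py; python3 -c "
from h import *
held()"
```

```text
8.4 [0.5565 0.2532 0.1167] 0.0507 [ 0.4  0.7 -3.7]
x,n,z(tool mm): [(-28, 308, -38), (-22, 487, -38), (-16, 525, -38), (-10, 553, -38), (-4, 593, -38), (2, 595, -38), (8, 1108, -35), (14, 612, -29), (20, 604, -29), (26, 1188, -19)]
```

```bash
python3 -c "
from h import *
go(.5499,-.0861,.17,1.655)"
```

```text
go [-33.78   3.03  -5.45] turn -0.191 rows>= 8.2
```

Call:
servo_tool(series="1 0 0 -3 0;1 0 0 -5.5 0;1 -4 0.4 -5.5 -0.1;1 -34 3 -5.5 -0.19;1 -34 3 -5.5 -0.19;1 -34 3 -5.5 -0.19;1 -34 3 -5.5 -0.19;1 -34 3 -5.5 -0.19;1 -34 3 -5.5 -0.19;1 -34 3 -5.5 -0.19;1 -34 3 -5.5 -0.19;1 -34 3 -5.5 -0.19;1 -34 3 -5.5 -0.19;1 -34 3 -5.5 -0.19;1 -34 3 -5.5 -0.19;1 -34 3 -5.5 -0.19")

```text
time: 9.78
tool_pos: [0.5509, -0.0858, 0.1732]
ee_rot: [-3.141, -0.0, 1.656]
wrist_force: [-0.1, 0.1, -3.4]
width: 0.0506
```

```bash
python3 -c "
from h import *
im,T,m=held();print(robot.get_obs()['ee_rot']);save('w5.png',im)
go(.5499,-.0861,.064,1.655)"
```

```text
9.7833 [ 0.5509 -0.0858  0.1732] 0.0506 [-0.1  0.1 -3.4]
x,n,z(tool mm): [(-28, 311, -38), (-22, 496, -38), (-16, 516, -38), (-10, 555, -38), (-4, 589, -38), (2, 612, -38), (8, 1128, -35), (14, 591, -29), (20, 609, -29), (26, 1169, -19)]
[-3.14147299e+00 -1.81647250e-04  1.65623157e+00]
go [ 0.   -0.11 10.94] turn 0.001 rows>= 2.6
```

View pics/w5.png

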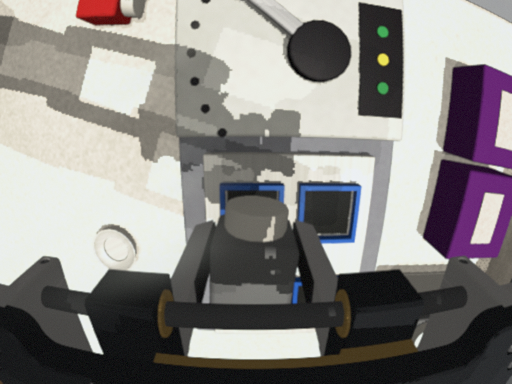

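Run:
```python
from h import *
f=np.load('w2.npz');o=dict(tool_pos=f['p'],ee_rot=f['r']);P=wcloud(f['d'],o)
s0=np.load('scene0.npz');S=cloud('scene',s0['d'])
c,s=np.cos(.085),np.sin(.085)
for nm,Q in(('w',P),('s',S)):
    Q=Q.reshape(-1,3);X=Q[:,0]*c+Q[:,1]*s;Y=-Q[:,0]*s+Q[:,1]*c
    for x0 in np.arange(.54,.74,.02):
        k=(abs(X-x0)<.01)&(abs(Y-.08)<.05);z=Q[k,2];y=Y[k]
        t=y[(z>.056)&(z<.066)];b=y[(z>.026)&(z<.035)]
        print(nm,x0.round(2),k.sum(),'console',np.percentile(t,[1,99]).round(4) if len(t)>20 else '', 'base',np.percentile(b,[1,99]).round(4) if len(b)>5 else '')
```

```text
w 0.54 1587 console [0.0304 0.0877] base [0.0864 0.1079]
w 0.56 1581 console [0.0407 0.0875] base [0.0868 0.1075]
w 0.58 1542 console [0.0308 0.0873] base [0.0861 0.1074]
w 0.6 1596 console [0.0307 0.0872] base [0.0864 0.1073]
w 0.62 1449 console [0.0307 0.0871] base [0.0862 0.1074]
w 0.64 1409 console [0.0306 0.0871] base [0.086  0.1071]
w 0.66 1376 console [0.0308 0.0873] base [0.0864 0.1076]
w 0.68 1151 console [0.0304 0.0871] base [0.0861 0.1072]
w 0.7 131 console  base [0.0866 0.1017]
w 0.72 0 console  base 
s 0.54 110 console [0.031  0.0875] base 
s 0.56 113 console [0.0323 0.0873] base [0.0981 0.1075]
s 0.58 105 console [0.0379 0.0833] base [0.0976 0.1062]
s 0.6 113 console [0.039  0.0883] base [0.0966 0.1069]
s 0.62 114 console [0.0315 0.0868] base [0.0967 0.108 ]
s 0.64 114 console [0.0303 0.0839] base [0.0969 0.1079]
s 0.66 120 console [0.0323 0.087 ] base [0.097  0.1067]
s 0.68 129 console [0.0309 0.0867] base [0.0966 0.1075]
s 0.7 251 console [0.0309 0.0843] base [0.0343 0.1052]
s 0.72 175 console  base [0.043  0.1049]
```

```bash
python3 -c "
from h import *
go(.5956,.1950,.173,1.655)"
```

```text
go [27.62  6.85  0.04] turn 0.001 rows>= 6.8
```

Call:
servo_tool(series="1 27.6 6.8 0 0;1 27.6 6.8 0 0;1 27.6 6.8 0 0;1 27.6 6.8 0 0;1 27.6 6.8 0 0;1 27.6 6.8 0 0;1 27.6 6.8 0 0;1 27.6 6.8 0 0;1 27.6 6.8 0 0;1 27.6 6.8 3 0;1 27.6 6.8 6 0;1 27.6 6.8 9 0;1 27.6 6.8 10.7 0;1 27.6 6.8 10.7 0;1 27.6 6.8 10.7 0;1 27.6 6.8 10.7 0")

```text
time: 11.17
tool_pos: [0.597, 0.1927, 0.0685]
ee_rot: [3.138, -0.0, 1.653]
wrist_force: [0.4, 0.0, -2.0]
width: 0.0504
```

Run:
```python
from h import *
o=robot.get_obs();p=o['tool_pos'];c,s=np.cos(.085),np.sin(.085)
print(p,o['ee_rot'],o['wrist_force'],'t',(-p[0]*s+p[1]*c-.0873)*1000,'zg',(p[2]-.041)*1000)
t0=(-p[0]*s+p[1]*c-.0873)*100;z0=(p[2]-.041)*100
for a in(46,43):
  for f in range(0,100,10):
    r=np.radians(f);print(a,f,np.round([a/10*np.cos(r)-2.5*np.sin(r)-t0,-(a/10*np.sin(r)+2.5*np.cos(r)-z0)],2))
```

```text
[0.59695661 0.19269247 0.06853808] [ 3.13834372e+00 -1.54030758e-04  1.65305094e+00] [ 0.41513851  0.02015493 -2.0470173 ] t 54.016555782232786 zg 27.538083632152468
46 0 [-0.8   0.25]
46 10 [-1.31 -0.51]
46 20 [-1.93 -1.17]
46 30 [-2.67 -1.71]
46 40 [-3.48 -2.12]
46 50 [-4.36 -2.38]
46 60 [-5.27 -2.48]
46 70 [-6.18 -2.42]
46 80 [-7.06 -2.21]
46 90 [-7.9  -1.85]
43 0 [-1.1   0.25]
43 10 [-1.6  -0.45]
43 20 [-2.22 -1.07]
43 30 [-2.93 -1.56]
43 40 [-3.71 -1.93]
43 50 [-4.55 -2.15]
43 60 [-5.42 -2.22]
43 70 [-6.28 -2.14]
43 80 [-7.12 -1.91]
43 90 [-7.9  -1.55]
```

Call:
servo_tool(series="1 -0.5 0 0.1 0;1 -0.9 0 0.1 0;1 -1.1 0 0.1 0;1 -1.4 0 -0.15 0;1 -1.6 0 -0.45 0;1 -1.9 0 -0.8 0;1 -2.2 0 -1.1 0;1 -2.6 0 -1.3 0;1 -2.9 0 -1.55 0;1 -2.9 0 -1.55 0;1 -2.9 0 -1.55 0")

```text
time: 12.08
tool_pos: [0.599, 0.1642, 0.0839]
ee_rot: [3.138, 0.0, 1.654]
wrist_force: [-0.2, -0.0, -3.6]
width: 0.0501
```

Run:
```python
from h import *
im,T,m=held();save('w6.png',im)
p=robot.get_obs()['tool_pos'];c,s=np.cos(.085),np.sin(.085)
print('t',(-p[0]*s+p[1]*c-.0873)*1000,'zg',(p[2]-.041)*1000)
```

```text
12.0833 [0.599  0.1642 0.0839] 0.0501 [-0.2 -0.  -3.6]
x,n,z(tool mm): [(-40, 102, -25), (-34, 309, -27), (-28, 351, -28), (-22, 386, -30), (-16, 404, -32), (-10, 432, -33), (-4, 476, -35), (2, 503, -37), (8, 612, -38), (14, 1040, -35), (20, 556, -33), (26, 585, -35), (32, 1259, -28), (38, 684, -13)]
t 24.99632054440165 zg 42.697654459679015
```

Call:
servo_tool(series="1 1 0 0 0;1 2.1 0 0.5 0;1 2.1 0 1 0;1 2.1 0 1 0;1 1.6 0 1 0;1 1.2 0 1 0;1 0.9 0 0.8 0;1 0.65 0 0.5 0;1 0.3 0 0.25 0;1 -0.06 0 0 0;1 -0.06 0 0 0")

```text
time: 13.05
tool_pos: [0.5979, 0.1665, 0.0828]
ee_rot: [3.141, -0.007, 1.654]
wrist_force: [-0.2, 7.5, -3.0]
width: 0.0498
```

```bash
cat >> h.py <<'E'
def st(path=None):
    im,T,m=held()
    p=robot.get_obs()['tool_pos'];c,s=np.cos(.085),np.sin(.085)
    print('t',(-p[0]*s+p[1]*c-.0873)*1000,'zg',(p[2]-.041)*1000)
    if path: save(path,im)
E
python3 -c "
from h import *
st('w7.png')"
```

```text
13.05 [0.5979 0.1665 0.0828] 0.0498 [-0.2  7.5 -3. ]
x,n,z(tool mm): [(-40, 59, -24), (-34, 295, -26), (-28, 334, -27), (-22, 372, -29), (-16, 392, -31), (-10, 432, -33), (-4, 477, -35), (2, 489, -36), (8, 595, -38), (14, 1052, -36), (20, 544, -33), (26, 586, -35), (32, 1172, -30), (38, 898, -15)]
t 27.865485621162907 zg 41.77516273727652
```

Call:
servo_tool(series="1 0.8 0 0 0;1 1.5 0 0.4 0;1 1.5 0 0.7 0;1 1.5 0 0.7 0;1 0.7 0 0.75 0;1 -0.2 0 0.75 0;1 -0.6 0 0.55 0;1 -1 0 0.33 0;1 -1.5 0 0.2 0;1 -2.1 0 0.1 0;1 -2.1 0 0.1 0;1 -2.1 0 0.1 0")

```text
time: 14.1
tool_pos: [0.5994, 0.146, 0.0815]
ee_rot: [3.141, -0.008, 1.654]
wrist_force: [-2.0, 9.3, -2.0]
width: 0.0493
```

```bash
python3 -c "
from h import *
st('w8.png')"
```

```text
14.1 [0.5994 0.146  0.0815] 0.0493 [-2.   9.3 -2. ]
x,n,z(tool mm): [(-28, 22, -15), (-22, 238, -17), (-16, 266, -21), (-10, 302, -25), (-4, 320, -29), (2, 369, -33), (8, 419, -37), (14, 546, -41), (20, 992, -40), (26, 581, -39), (32, 585, -44), (38, 1071, -41), (44, 1090, -33), (50, 803, -24), (56, 87, -18)]
t 7.278707150498179 zg 40.55930903205902
```

The jar turns in the grip against the console edge: its tilt is now about 34° and its lower foot corner is nearly under the grip. I'll finish by pressing that corner on the open bench at about (0.57, 0.25).

Call:
servo_tool(series="1 1 0 -2 0;1 2 0 -5 0;1 2 0 -8 0;1 2 0 -8 0;1 2 0 -8 0;1 2 0 -8 0")

```text
time: 14.65
tool_pos: [0.5978, 0.1615, 0.1596]
ee_rot: [-3.14, 0.001, 1.653]
wrist_force: [-0.2, 0.3, -3.1]
width: 0.0495
```

```bash
python3 -c "
from h import *
st('w9.png');go(.572,.25,.05)"
```

```text
14.65 [0.5978 0.1615 0.1596] 0.0495 [-0.2  0.3 -3.1]
x,n,z(tool mm): [(-28, 46, -15), (-22, 242, -17), (-16, 262, -22), (-10, 304, -25), (-4, 312, -29), (2, 367, -33), (8, 427, -37), (14, 562, -41), (20, 971, -40), (26, 585, -39), (32, 586, -44), (38, 1062, -41), (44, 1096, -33), (50, 798, -24), (56, 83, -18)]
t 22.904943865069598 zg 117.42809410766178
go [ 9.03 -1.79 10.84] turn None rows>= 3.4
```

Call:
servo_tool(series="1 4 -0.8 5 0;1 9 -1.8 8 0;1 9 -1.8 10.8 0;1 9 -1.8 10.8 0;1 9 -1.8 12 0;1 9 -1.8 13 0;1 8.6 -1.8 13.4 0;1 8 -1.8 13.4 0;1 7.4 -1.8 13.5 0;1 6.8 -1.8 13.8 0;1 6.4 -1.8 14.1 0;1 6 -1.8 14.5 0;1 5.8 -1.8 14.9 0;1 5.6 -1.8 15.1 0;1 5.6 -1.8 15.1 0;1 5.6 -1.8 15.1 0")

```text
time: 16.03
tool_pos: [0.5786, 0.2157, 0.0181]
ee_rot: [3.135, -0.0, 1.652]
wrist_force: [-9.0, -3.0, 24.0]
width: 0.05
```

```bash
python3 -c "
from h import *
st('w10.png')"
```

```text
16.0333 [0.5786 0.2157 0.0181] 0.05 [-9. -3. 24.]
x,n,z(tool mm): [(-40, 137, 18), (-16, 115, -20), (-10, 120, -27), (-4, 136, -34), (2, 188, -41), (8, 190, -49), (14, 694, -54), (20, 885, -53), (26, 426, -57), (32, 915, -62), (38, 1286, -58), (44, 1496, -52), (50, 1664, -47), (56, 892, 16), (62, 484, 18), (68, 482, 18), (74, 487, 18)]
t 78.44402241402742 zg -22.896532210865747
```

View pics/w10.png

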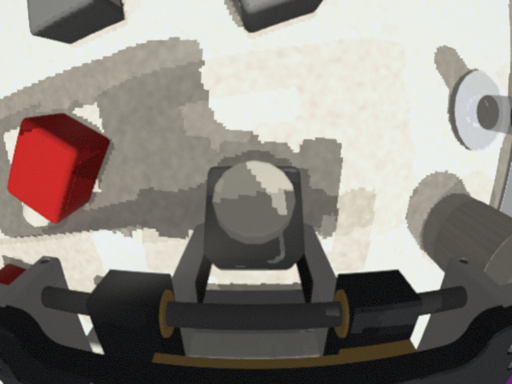

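Call:
servo_tool(series="1 -0.4 0 0 0;1 -0.8 0 0.1 0;1 -1.2 0 0.2 0;1 -1.6 0 0.2 0;1 -2 0 0.3 0;1 -2.4 0 0.3 0;1 -2.4 0 0.3 0;1 -2.4 0 0.3 0")

```text
time: 16.75
tool_pos: [0.5813, 0.1936, 0.0115]
ee_rot: [3.133, -0.004, 1.652]
wrist_force: [-1.0, 4.1, 9.5]
width: 0.0498
```

```bash
python3 -c "
from h import *
st('w11.png')"
```

```text
16.75 [0.5813 0.1936 0.0115] 0.0498 [-1.   4.1  9.5]
x,n,z(tool mm): [(-40, 415, -19), (-34, 1524, -4), (-28, 14, 11), (8, 28, -57), (14, 795, -59), (20, 521, -57), (26, 480, -71), (32, 1158, -69), (38, 1358, -66), (44, 1467, -63), (50, 1927, -59), (56, 1447, -39), (62, 501, 12), (68, 539, 12), (74, 525, 12)]
t 56.25657679840802 zg -29.528947842213697
```

Call:
servo_tool(series="1 -0.5 0 0 0;1 -1 0 0.1 0;1 -1.5 0 0.2 0;1 -1.9 0 0.3 0;1 -1.9 0 0.3 0;1 -1.9 0 0.2 0;0.02 -1.9 0 0 0;-0.4 -1.9 0 0 0;-0.4 -1.9 0 0 0;-0.4 -1.9 0 0 0;-0.4 -1.9 0 0 0")

```text
time: 17.72
tool_pos: [0.5788, 0.1734, 0.0062]
ee_rot: [-3.14, 0.001, 1.654]
wrist_force: [-0.7, 0.2, -0.1]
width: 0.0656
```

```bash
python3 -c "
from h import *
st('w12.png')
o=robot.get_obs()"
```

```text
17.7167 [0.5788 0.1734 0.0062] 0.0656 [-0.7  0.2 -0.1]
x,n,z(tool mm): [(-40, 505, -54), (-34, 296, -29), (-28, 5, -24), (-10, 36, -49), (-4, 314, -66), (2, 647, -66), (8, 810, -66), (14, 881, -66), (20, 1019, -66), (26, 1381, -65), (32, 1453, -50), (38, 2556, -27), (44, 513, 6), (50, 526, 6), (56, 534, 6), (62, 525, 6), (68, 566, 6), (74, 557, 6)]
t 36.55805744427819 zg -34.70440467341086
```

View pics/w12.png

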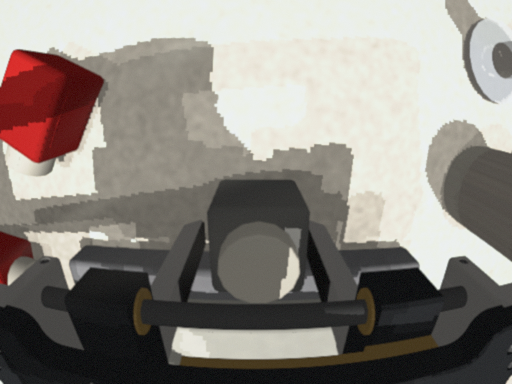

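The jar stands upright on the bench, with its cap flat at 72 mm and centred near (260,262). I regrip it 17 mm higher and centred, then lift.

Call:
servo_tool(series="-0.4 0.6 0 -1 0;-0.4 1.1 0 -1.7 0;-0.4 1.1 0 -1.7 0;-0.4 1.1 0 -1.7 0;1 1.1 0 -1.7 0;1 1.1 0 -1.7 0;1 1.1 0 -1.7 0;1 1.1 0 -1.7 0;1 1.1 0 -1.7 0;1 1.1 0 -4 0;1 1.1 0 -8 0;1 1.1 0 -12 0;1 1.1 0 -16 0;1 1.1 0 -16 0;1 1.1 0 -16 0;1 1.1 0 -16 0")

```text
time: 19.1
tool_pos: [0.5773, 0.1847, 0.165]
ee_rot: [-3.138, 0.001, 1.654]
wrist_force: [-0.2, -0.1, -3.7]
width: 0.0498
```

```bash
python3 -c "
from h import *
st('w13.png')
go(.562,-.2368,.165,1.655)"
```

```text
19.1 [0.5773 0.1847 0.165 ] 0.0498 [-0.2 -0.1 -3.7]
x,n,z(tool mm): [(-22, 15, -32), (-16, 205, -48), (-10, 490, -48), (-4, 615, -48), (2, 667, -48), (8, 801, -48), (14, 995, -48), (20, 1160, -33), (26, 1894, -15)]
t 47.68579498538976 zg 122.63738243099095
go [-41.87  -4.95  -0.14] turn -0.001 rows>= 10.1
```

Call:
servo_tool(series="1 -20 -2.5 0 0;1 -41.9 -4.9 0 0;1 -41.9 -4.9 0 0;1 -41.9 -4.9 0 0;1 -41.9 -4.9 0 0;1 -41.9 -4.9 0 0;1 -41.9 -4.9 0 0;1 -41.9 -4.9 0 0;1 -41.9 -4.9 0 0;1 -41.9 -4.9 0 0;1 -41.9 -4.9 0 0;1 -41.9 -4.9 0 0;1 -41.9 -4.9 0 0;1 -41.9 -4.9 0 0;1 -41.9 -4.9 0 0")

```text
time: 20.4
tool_pos: [0.5642, -0.2346, 0.1661]
ee_rot: [-3.14, -0.001, 1.656]
wrist_force: [-0.1, -0.3, -3.2]
width: 0.0496
```

```bash
cat >> h.py <<'E'
def cap():
    from scipy.spatial.transform import Rotation as Ro
    o=robot.get_obs();im,d=snapshot('wrist');P=wcloud(d,o);T=(P-o['tool_pos'])@Ro.from_euler('xyz',o['ee_rot']).as_matrix()
    m=(abs(T[...,1])<.024)&(T[...,2]<-.035)&(T[...,2]>-.085)&(abs(T[...,0])<.06)&(d>0);q=T[m]
    z=np.median(q[:,2]);k=q[abs(q[:,2]-z)<.003]
    A=np.c_[k[:,:2],np.ones(len(k))];pl=np.linalg.lstsq(A,k[:,2],rcond=None)[0]
    (cx,cy),r=cv2.minEnclosingCircle((k[:,:2]*1000).astype(np.float32))
    c=o['tool_pos']+Ro.from_euler('xyz',o['ee_rot']).as_matrix()@np.array([cx/1000,cy/1000,z])
    print('cap tool',round(cx,1),round(cy,1),'r',round(r,1),'z',round(z*1000,1),'tilt',pl[:2].round(3),'world',c.round(4),'tcp',o['tool_pos'].round(4),'yaw',round(o['ee_rot'][2],3));return im
E
python3 -c "
from h import *
im=cap();save('w14.png',im)
go(.562,-.2368,.165,1.655)"
```

```text
cap tool 2.4 -2.5 r 22.2 z -48.3 tilt [ 0.016 -0.001] world [ 0.5615 -0.2326  0.2144] tcp [ 0.5642 -0.2346  0.1661] yaw 1.656
go [-0.19 -0.26  0.16] turn 0.001 rows>= 0.1
```

```bash
python3 - <<'E'
s=open('h.py').read()
s=s.replace("    (cx,cy),r=cv2.minEnclosingCircle((k[:,:2]*1000).astype(np.float32))","    e=lambda i:np.percentile(k[abs(k[:,1-i])<.005][:,i],[1,99])*1000\n    cx,cy=e(0).mean(),e(1).mean();r=np.ptp(e(0))/2;print('ext',e(0),e(1))")
open('h.py','w').write(s)
E
python3 -c "
from h import *
cap();go(.562,-.2368,.165,1.655)"
```

```text
ext [-16.96310635  19.46340716] [-17.50613084  18.47392267]
cap tool 1.3 0.5 r 18.2 z -48.3 tilt [ 0.013 -0.002] world [ 0.5648 -0.2335  0.2149] tcp [ 0.5644 -0.2347  0.1666] yaw 1.656
go [-0.16 -0.26  0.19] turn 0.001 rows>= 0.1
```

Call:
servo_tool(series="1 -0.3 -0.3 0 0;1 -0.3 -0.3 3 0;1 -0.3 -0.3 5.5 0;1 -0.3 -0.3 7.5 0;1 -0.3 -0.3 8 0;1 -0.3 -0.3 8 0;1 -0.3 -0.3 8 0")

```text
time: 21.08
tool_pos: [0.562, -0.2399, 0.088]
ee_rot: [3.141, 0.001, 1.654]
wrist_force: [-0.6, 0.4, -2.1]
width: 0.0499
```

```bash
python3 -c "
from h import *
im=cap();go(.562,-.2368,.068,1.655);save('w15.png',im)"
```

```text
ext [-16.99792155  19.37625955] [-17.61041887  18.41377447]
cap tool 1.2 0.4 r 18.2 z -48.3 tilt [ 0.014 -0.   ] world [ 0.5622 -0.2386  0.1363] tcp [ 0.562  -0.2399  0.088 ] yaw 1.654
go [ 0.35 -0.03  2.1 ] turn -0.001 rows>= 0.5
```

View pics/w15.png

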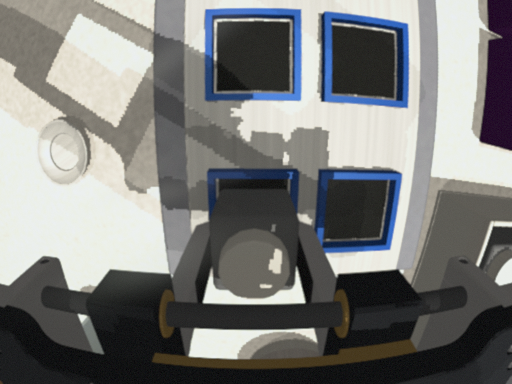

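Call:
servo_tool(series="1 0.2 0 0.5 0;1 0.2 0 1 0;1 0.2 0 1.5 0;1 0.2 0 2 0;1 0.2 0 2.2 0;1 0.2 0 2.2 0;1 0.2 0 2.2 0")

```text
time: 21.72
tool_pos: [0.5616, -0.2379, 0.0674]
ee_rot: [3.141, 0.001, 1.654]
wrist_force: [-2.5, 2.2, 6.8]
width: 0.0498
```

```bash
python3 -c "
from h import *
im=cap();go(.562,-.2368,.068,1.655);print(robot.get_obs()['wrist_force'])"
```

```text
ext [-16.77531235  19.42200774] [-17.47912111  18.39312339]
cap tool 1.3 0.5 r 18.1 z -48.6 tilt [0.014 0.002] world [ 0.5619 -0.2365  0.116 ] tcp [ 0.5616 -0.2379  0.0674] yaw 1.654
go [ 0.11  0.05 -0.06] turn -0.001 rows>= 0.0
[-1.96054349  1.84438799  6.64112342]
```

Call:
servo_tool(series="0.02 0 0 -0.2 0;-0.4 0 0 -0.2 0;-0.4 0 0 -0.2 0;-0.4 0 0 -0.2 0;-0.4 0 0 -0.2 0;-0.4 0 0 -3 0;-0.4 0 0 -7 0;-0.4 0 0 -10 0;-0.4 0 0 -13 0;-0.4 0 0 -13 0;-0.4 0 0 -13 0")

```text
time: 22.68
tool_pos: [0.5626, -0.2385, 0.1977]
ee_rot: [3.137, 0.003, 1.654]
wrist_force: [0.2, 0.4, -0.3]
width: 0.0658
```

Run:
```python
from h import *
o=robot.get_obs();im,d=snapshot('wrist');P=wcloud(d,o)
m=(P[...,2]>.112)&(P[...,2]<.121)&(np.hypot(P[...,0]-.562,P[...,1]+.237)<.03);q=P[m]
print(len(q),cv2.minEnclosingCircle((q[:,:2]*1000).astype(np.float32)),np.median(q[:,2]),q[:,:2].mean(0))
go(.5646,.3652,.19,2.0385)
```

```text
1241 ((562.2064819335938, -237.4901123046875), 18.894174575805664) 0.11613194165704577 [ 0.56210486 -0.23654937]
go [60.08  5.31  0.51] turn -0.385 rows>= 14.5
```

Cell 0 is loaded: the cap centre is at (562, −237.5) mm and the top at 116 mm. On to jar B.

Call:
servo_tool(series="-0.4 60 5.3 0 -0.385;-0.4 60 5.3 0 -0.385;-0.4 60 5.3 0 -0.385;-0.4 60 5.3 0 -0.385;-0.4 60 5.3 0 -0.385;-0.4 60 5.3 0 -0.385;-0.4 60 5.3 0 -0.385;-0.4 60 5.3 0 -0.385;-0.4 60 5.3 0 -0.385;-0.4 60 5.3 0 -0.385;-0.4 60 5.3 0 -0.385;-0.4 60 5.3 0 -0.385;-0.4 60 5.3 0 -0.385;-0.4 60 5.3 0 -0.385;-0.4 60 5.3 0 -0.385;-0.4 60 5.3 0 -0.385;-0.4 60 5.3 0 -0.385;-0.4 60 5.3 0 -0.385;-0.4 60 5.3 0 -0.385")

```text
time: 24.32
tool_pos: [0.5645, 0.3628, 0.194]
ee_rot: [-3.14, 0.001, 2.037]
wrist_force: [0.1, 0.1, -0.1]
width: 0.0662
```

```bash
cat >> h.py <<'E'
def jars(x0=.40,x1=.70,y0=.18,y1=.5):
    "lying grey jars in a wrist view: body centre and cap direction (deg)"
    o=robot.get_obs();im,d=snapshot('wrist');P=wcloud(d,o);h=cv2.cvtColor(im,cv2.COLOR_RGB2HSV)
    m=(P[...,2]>.046)&(P[...,2]<.055)&(P[...,0]>x0)&(P[...,0]<x1)&(P[...,1]>y0)&(P[...,1]<y1)&(h[...,1]<90)&(d>0)
    n,l,s,c=cv2.connectedComponentsWithStats(m.astype(np.uint8))
    for i in range(1,n):
        if s[i,4]>300:
            q=P[l==i];(cx,cy),wh,a=cv2.minAreaRect((q[:,:2]*1000).astype(np.float32));print('jar px',c[i].round(),s[i,4],(round(cx,1),round(cy,1)),np.round(wh,1),round(a,1))
    return im
E
python3 -c "
from h import *
im=jars();save('w16.png',im)
print(robot.get_obs()['tool_pos']);go(.5646,.4002,.007,2.0385)"
```

```text
jar px [166. 124.] 2014 (448.0, 374.9) [50.1 56.7] 17.1
jar px [268. 167.] 2156 (574.2, 381.6) [50.  55.8] 26.4
[0.56467818 0.36277359 0.1945362 ]
go [ 3.35  1.67 18.75] turn -0.002 rows>= 4.6
```

Call:
servo_tool(series="-0.4 3.4 1.7 3 0;-0.4 3.4 1.7 7 0;-0.4 3.4 1.7 11 0;-0.4 3.4 1.7 15 0;-0.4 3.4 1.7 18 0;-0.4 3.4 1.7 18.8 0;-0.4 3.4 1.7 18.8 0;-0.4 3.4 1.7 18.8 0;1 3.4 1.7 18.8 0;1 3.4 1.7 18.8 0;1 3.4 1.7 18.8 0;1 3.4 1.7 18.8 0;1 3.4 1.7 18.8 0;1 3.4 1.7 15 0;1 3.4 1.7 11 0;1 3.4 1.7 7 0;1 3.4 1.7 5 0.12;1 3.4 1.7 5 0.24;1 3.4 1.7 5 0.384;1 3.4 1.7 5 0.384")

```text
time: 26.03
tool_pos: [0.5645, 0.4027, 0.1453]
ee_rot: [3.141, -0.0, 1.652]
wrist_force: [1.8, 0.1, -2.1]
width: 0.0498
```

```bash
python3 -c "
from h import *
st();go(.5956,.197,.15,1.655)"
```

```text
26.0333 [0.5645 0.4027 0.1453] 0.0498 [ 1.8  0.1 -2.1]
x,n,z(tool mm): [(-28, 117, -41), (-22, 499, -41), (-16, 536, -41), (-10, 572, -41), (-4, 594, -41), (2, 1202, -38), (8, 542, -33), (14, 572, -33), (20, 1403, -22)]
t 265.817072230876 zg 103.36028469850899
go [-20.74   1.4   -0.56] turn 0.0 rows>= 5.0
```

Call:
servo_tool(series="1 -10 0.7 0 0;1 -20.7 1.4 0 0;1 -20.7 1.4 0 0;1 -20.7 1.4 0 0;1 -20.7 1.4 0 0;1 -20.7 1.4 0 0;1 -20.7 1.4 0 0;1 -20.7 1.4 3 0;1 -20.7 1.4 6 0;1 -20.7 1.4 8.6 0;1 -20.7 1.4 8.6 0;1 -20.7 1.4 8.6 0;1 -20.7 1.4 8.6 0")

```text
time: 27.17
tool_pos: [0.5963, 0.1987, 0.0603]
ee_rot: [3.14, -0.0, 1.657]
wrist_force: [0.6, 0.3, -2.5]
width: 0.05
```

```bash
python3 -c "
from h import *
st()"
```

```text
27.1667 [0.5963 0.1987 0.0603] 0.05 [ 0.6  0.3 -2.5]
x,n,z(tool mm): [(-28, 109, -41), (-22, 507, -41), (-16, 537, -41), (-10, 560, -41), (-4, 602, -41), (2, 1322, -38), (8, 664, -32), (14, 719, -32), (20, 1516, -21), (26, 132, 60), (32, 122, 60), (38, 136, 60), (44, 116, 60), (50, 128, 60), (56, 131, 60), (62, 136, 60), (68, 176, 60), (74, 126, 60)]
t 59.91340827541568 zg 20.412839387377645
```

Call:
servo_tool(series="1 -0.6 0 0.2 0;1 -1.2 0 0.2 0;1 -1.8 0 0.2 0;1 -2.2 0 -0.2 0;1 -2.6 0 -0.7 0;1 -3.2 0 -1.1 0;1 -3.8 0 -1.5 0;1 -4.5 0 -1.7 0;1 -5.3 0 -1.9 0;1 -6.3 0 -1.9 0;1 -6.9 0 -1.7 0;1 -6.9 0 -1.7 0;1 -6.9 0 -1.7 0")

```text
time: 28.3
tool_pos: [0.6018, 0.1323, 0.08]
ee_rot: [3.138, -0.008, 1.656]
wrist_force: [-4.9, 6.7, 5.9]
width: 0.0502
```

```bash
python3 -c "
from h import *
st('w17.png')"
```

```text
28.3 [0.6018 0.1323 0.08  ] 0.0502 [-4.9  6.7  5.9]
x,n,z(tool mm): [(-40, 180, 20), (-22, 7, -12), (-16, 179, -16), (-10, 217, -22), (-4, 201, -28), (2, 248, -34), (8, 314, -40), (14, 457, -46), (20, 971, -46), (26, 583, -44), (32, 591, -53), (38, 1089, -51), (44, 1167, -45), (50, 1079, -39), (56, 604, -34)]
t -6.615380114555008 zg 39.05632894666358
```

Call:
servo_tool(series="1 1 0 -2 0;1 3 0 -4 0;1 8 -1 -4 0;1 13.5 -1.9 -4 0;1 13.5 -1.9 -1 0;1 13.5 -1.9 2.5 0;1 13.5 -1.9 4.5 0;1 13.5 -1.9 5.2 0;1 13.5 -1.9 5.7 0;1 13 -1.9 5.8 0;1 12.4 -1.9 5.9 0;1 11.8 -1.9 6.1 0;1 11.2 -1.9 6.3 0;1 10.6 -1.9 6.5 0;1 10 -1.9 6.7 0;1 9.4 -1.9 6.9 0;1 8.8 -1.9 7 0;1 8.2 -1.9 7 0;1 7.6 -1.9 7 0;1 7.6 -1.9 7 0")

```text
time: 30.02
tool_pos: [0.5802, 0.2038, 0.0121]
ee_rot: [3.131, -0.004, 1.654]
wrist_force: [-0.7, 1.3, 7.7]
width: 0.0498
```

```bash
python3 -c "
from h import *
st('w18.png')"
```

```text
30.0167 [0.5802 0.2038 0.0121] 0.0498 [-0.7  1.3  7.7]
x,n,z(tool mm): [(-40, 311, 12), (-34, 324, 12), (-28, 233, 12), (14, 582, -56), (20, 441, -56), (26, 494, -69), (32, 1086, -68), (38, 1320, -65), (44, 1300, -63), (50, 1699, -60), (56, 1946, -41), (62, 513, 12), (68, 540, 12), (74, 507, 12)]
t 66.50896246683695 zg -28.827630628121916
```

Call:
servo_tool(series="1 -0.5 0 0 0;1 -1 0 0.1 0;1 -1.5 0 0.1 0;1 -1.5 0 0.1 0;0.02 -1.5 0 0 0;-0.4 -1.5 0 0 0;-0.4 -1.5 0 0 0;-0.4 -1.5 0 0 0;-0.4 -1.5 0 0 0;-0.4 -1.5 0 0 0")

```text
time: 30.9
tool_pos: [0.577, 0.1875, 0.0055]
ee_rot: [-3.141, 0.001, 1.655]
wrist_force: [0.3, -0.2, -0.2]
width: 0.0658
```

```bash
python3 -c "
from h import *
st();cap()"
```

```text
30.9 [0.577  0.1875 0.0055] 0.0658 [ 0.3 -0.2 -0.2]
x,n,z(tool mm): [(-40, 150, -25), (-34, 363, -25), (-28, 94, -22), (-4, 118, -50), (2, 505, -67), (8, 742, -67), (14, 870, -67), (20, 957, -67), (26, 1078, -67), (32, 1708, -62), (38, 1308, -50), (44, 2149, -22), (50, 521, 5), (56, 559, 5), (62, 522, 5), (68, 575, 5), (74, 550, 5)]
t 50.6143675694556 zg -35.545510180552064
ext [-59.7798262   35.59165026] [-15.76875865 -14.06114645]
cap tool -12.1 -14.9 r 47.7 z -54.9 tilt [-0.007 -0.002] world [0.5632 0.1743 0.0603] tcp [0.577  0.1876 0.0055] yaw 1.655
```

Call:
servo_tool(series="-0.4 0.8 0 -1 0;-0.4 1.6 0 -1.8 0;-0.4 1.6 0 -1.8 0;-0.4 1.6 0 -1.8 0;1 1.6 0 -1.8 0;1 1.6 0 -1.8 0;1 1.6 0 -1.8 0;1 1.6 0 -1.8 0;1 1.6 0 -5 0;1 1.6 0 -9 0;1 1.6 0 -13 0;1 1.6 0 -16 0;1 -30.2 3.3 -16 0;1 -30.2 3.3 -16 0;1 -30.2 3.3 -16 0;1 -30.2 3.3 -16 0;1 -30.2 3.3 -16 0;1 -30.2 3.3 -16 0;1 -30.2 3.3 -16 0;1 -30.2 3.3 -16 0")

```text
time: 32.67
tool_pos: [0.6346, -0.1144, 0.1642]
ee_rot: [-3.138, 0.001, 1.652]
wrist_force: [-0.2, 0.8, -1.2]
width: 0.0497
```

Call:
servo_tool(series="1 0 0 0 0;1 0 0 0 0;1 0 0 0 0")

```text
time: 32.92
tool_pos: [0.6348, -0.1097, 0.1648]
ee_rot: [-3.139, -0.002, 1.655]
wrist_force: [0.0, 1.1, -2.2]
width: 0.0496
```

```bash
python3 -c "
from h import *
cap();go(.6365,-.1105,.08,1.655)"
```

```text
ext [-17.09890729  18.95060089] [-17.51981471  18.48121114]
cap tool 0.9 0.5 r 18.0 z -48.0 tilt [ 0.015 -0.001] world [ 0.6353 -0.1089  0.2128] tcp [ 0.6348 -0.1097  0.1648] yaw 1.655
go [-0.16  0.14  8.51] turn 0.001 rows>= 2.0
```

Call:
servo_tool(series="1 -0.2 0.1 3 0;1 -0.2 0.1 5.5 0;1 -0.2 0.1 7.5 0;1 -0.2 0.1 7.7 0;1 -0.2 0.1 7.7 0;1 -0.2 0.1 7.7 0")

```text
time: 33.47
tool_pos: [0.6373, -0.1113, 0.0904]
ee_rot: [3.14, 0.001, 1.656]
wrist_force: [0.8, -0.3, -1.4]
width: 0.0495
```

```bash
python3 -c "
from h import *
cap();go(.6365,-.1105,.068,1.655)"
```

```text
ext [-17.24462838  18.88537845] [-17.43916152  18.52708252]
cap tool 0.8 0.5 r 18.1 z -48.0 tilt [ 0.014 -0.   ] world [ 0.6377 -0.1104  0.1384] tcp [ 0.6373 -0.1113  0.0904] yaw 1.656
go [ 0.13 -0.13  2.33] turn 0.001 rows>= 0.6
```

Now I lower it, seat it and release.

Call:
servo_tool(series="1 0 -0.1 0.8 0;1 0 -0.1 1.5 0;1 0 -0.1 2.1 0;1 0 -0.1 2.4 0;1 0 -0.1 2.4 0;1 0 -0.1 2.4 0;0.02 0 -0.1 2.2 0;-0.4 0 -0.1 2.2 0;-0.4 0 -0.1 2.2 0;-0.4 0 -0.1 2.2 0;-0.4 0 -0.1 2.2 0;-0.4 0 -0.1 -1 0;-0.4 0 -0.1 -5 0;-0.4 0 -0.1 -9 0;-0.4 0 -0.1 -11 0;-0.4 0 -0.1 -11 0;-0.4 0 -0.1 -11 0")

```text
time: 34.93
tool_pos: [0.6365, -0.1125, 0.2007]
ee_rot: [3.138, 0.001, 1.655]
wrist_force: [-0.6, 0.6, -1.0]
width: 0.0661
```

```bash
cat >> h.py <<'E'
def seated():
    o=robot.get_obs();im,d=snapshot('wrist');P=wcloud(d,o)
    for n,(x,y) in enumerate([(.5623,-.2368),(.5525,-.1172),(.6463,-.2299),(.6365,-.1107)]):
        m=(P[...,2]>.112)&(P[...,2]<.121)&(np.hypot(P[...,0]-x,P[...,1]-y)<.03);q=P[m]
        if len(q)>100: print('cell',n,len(q),cv2.minEnclosingCircle((q[:,:2]*1000).astype(np.float32)),np.median(q[:,2]).round(4))
    return im
E
python3 -c "
from h import *
seated();go(.47,.36,.2,1.87)"
```

```text
cell 3 1200 ((636.5537109375, -112.02110290527344), 18.740692138671875) 0.1161
go [ 48.45 -12.53  -0.19] turn -0.215 rows>= 12.0
```

Call:
servo_tool(series="-0.4 48.5 -12.5 0 -0.215;-0.4 48.5 -12.5 0 -0.215;-0.4 48.5 -12.5 0 -0.215;-0.4 48.5 -12.5 0 -0.215;-0.4 48.5 -12.5 0 -0.215;-0.4 48.5 -12.5 0 -0.215;-0.4 48.5 -12.5 0 -0.215;-0.4 48.5 -12.5 0 -0.215;-0.4 48.5 -12.5 0 -0.215;-0.4 48.5 -12.5 0 -0.215;-0.4 48.5 -12.5 0 -0.215;-0.4 48.5 -12.5 0 -0.215;-0.4 48.5 -12.5 0 -0.215;-0.4 48.5 -12.5 0 -0.215;-0.4 48.5 -12.5 0 -0.215;-0.4 48.5 -12.5 0 -0.215;-0.4 48.5 -12.5 0 -0.215")

```text
time: 36.4
tool_pos: [0.471, 0.3589, 0.1981]
ee_rot: [-3.14, 0.001, 1.867]
wrist_force: [-0.6, -0.3, 0.4]
width: 0.0658
```

```bash
python3 -c "
from h import *
im=jars(.36,.7,.18,.52);save('w19.png',im);o=robot.get_obs();print(o['tool_pos'],o['ee_rot'])"
```

```text
jar px [238. 158.] 2081 (447.3, 374.7) [49.5 55.7] 17.3
[0.47110019 0.35896946 0.19853892] [-3.14090381e+00  4.77960568e-04  1.86729451e+00]
```

View pics/w19.png

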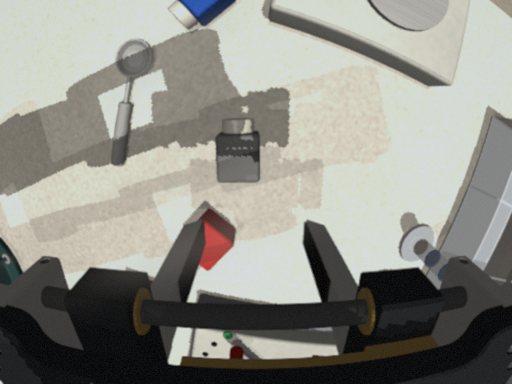

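Call:
servo_tool(series="-0.4 4.5 -1.8 3 0;-0.4 4.5 -1.8 7 0;-0.4 4.5 -1.8 11 0;-0.4 4.5 -1.8 15 0;-0.4 4.5 -1.8 18 0;-0.4 4.5 -1.8 19.2 0;-0.4 4.5 -1.8 19.2 0;-0.4 4.5 -1.8 19.2 0;1 4.5 -1.8 19.2 0;1 4.5 -1.8 19.2 0;1 4.5 -1.8 19.2 0;1 4.5 -1.8 19.2 0;1 4.5 -1.8 19.2 0;1 4.5 -1.8 15 0;1 4.5 -1.8 11 0;1 4.5 -1.8 7 0;1 4.5 -1.8 5 0.1;1 4.5 -1.8 5 0.212;1 4.5 -1.8 5 0.212;1 4.5 -1.8 5 0.212")

```text
time: 38.12
tool_pos: [0.4396, 0.3979, 0.1481]
ee_rot: [-3.141, 0.001, 1.661]
wrist_force: [0.7, 0.3, -3.4]
width: 0.0498
```

```bash
python3 -c "
from h import *
st();go(.5956,.197,.15,1.655)"
```

```text
38.1167 [0.4396 0.3979 0.1481] 0.0498 [ 0.7  0.3 -3.4]
x,n,z(tool mm): [(-28, 97, -41), (-22, 503, -41), (-16, 558, -41), (-10, 560, -41), (-4, 603, -41), (2, 1153, -37), (8, 576, -33), (14, 591, -33), (20, 1272, -21)]
t 271.5534940549629 zg 106.1720342596775
go [-21.38  13.78  -0.28] turn 0.005 rows>= 6.1
```

Call:
servo_tool(series="1 -10 7 0 0;1 -21.4 13.8 0 0.005;1 -21.4 13.8 0 0.005;1 -21.4 13.8 0 0.005;1 -21.4 13.8 0 0.005;1 -21.4 13.8 0 0.005;1 -21.4 13.8 0 0.005;1 -21.4 13.8 0 0.005;1 -21.4 13.8 3 0.005;1 -21.4 13.8 6 0.005;1 -21.4 13.8 8.7 0.005;1 -21.4 13.8 8.7 0.005;1 -21.4 13.8 8.7 0.005;1 -21.4 13.8 8.7 0.005")

```text
time: 39.33
tool_pos: [0.5962, 0.1981, 0.0631]
ee_rot: [3.14, -0.0, 1.655]
wrist_force: [0.6, -0.4, -2.1]
width: 0.0502
```

```bash
python3 -c "
from h import *
st()"
```

```text
39.3333 [0.5962 0.1981 0.0631] 0.0502 [ 0.6 -0.4 -2.1]
x,n,z(tool mm): [(-28, 106, -41), (-22, 505, -41), (-16, 532, -41), (-10, 564, -41), (-4, 593, -41), (2, 1165, -38), (8, 572, -33), (14, 596, -33), (20, 1264, -21)]
t 59.41149478554107 zg 23.313790292740784
```

3 mm higher than the last time; the same push, corrected by 3 mm.

Call:
servo_tool(series="1 -0.6 0 0.5 0;1 -1.2 0 0.5 0;1 -1.8 0 0.5 0;1 -2.2 0 0.1 0;1 -2.6 0 -0.4 0;1 -3.2 0 -0.8 0;1 -3.8 0 -1.2 0;1 -4.5 0 -1.4 0;1 -5.3 0 -1.6 0;1 -6.3 0 -1.6 0;1 -6.9 0 -1.4 0;1 -6.9 0 -1.4 0;1 -6.9 0 -1.4 0")

```text
time: 40.47
tool_pos: [0.6029, 0.132, 0.0804]
ee_rot: [3.136, -0.008, 1.654]
wrist_force: [-2.5, 9.0, 5.3]
width: 0.0499
```

```bash
python3 -c "
from h import *
st()"
```

```text
40.4667 [0.6029 0.132  0.0804] 0.0499 [-2.5  9.   5.3]
x,n,z(tool mm): [(-40, 215, 20), (-16, 168, -16), (-10, 181, -21), (-4, 202, -27), (2, 225, -34), (8, 316, -40), (14, 477, -46), (20, 961, -46), (26, 537, -44), (32, 636, -53), (38, 1097, -50), (44, 1180, -45), (50, 1057, -39), (56, 558, -34)]
t -6.9312340908102845 zg 39.44300827798526
```

Identical to jar B (45°). I use the same bench finish.

Call:
servo_tool(series="1 1 0 -2 0;1 3 0 -4 0;1 8 -1 -4 0;1 13.5 -1.9 -4 0;1 13.5 -1.9 -1 0;1 13.5 -1.9 2.5 0;1 13.5 -1.9 4.5 0;1 13.5 -1.9 5.2 0;1 13.5 -1.9 5.7 0;1 13 -1.9 5.8 0;1 12.4 -1.9 5.9 0;1 11.8 -1.9 6.1 0;1 11.2 -1.9 6.3 0;1 10.6 -1.9 6.5 0;1 10 -1.9 6.7 0;1 9.4 -1.9 6.9 0;1 8.8 -1.9 7 0;1 8.2 -1.9 7 0;1 7.6 -1.9 7 0;1 7.6 -1.9 7 0")

```text
time: 42.18
tool_pos: [0.5807, 0.2036, 0.0121]
ee_rot: [3.131, -0.004, 1.652]
wrist_force: [-0.3, 1.7, 8.0]
width: 0.0498
```

```bash
python3 -c "
from h import *
st('w20.png')"
```

```text
42.1833 [0.5807 0.2036 0.0121] 0.0498 [-0.3  1.7  8. ]
x,n,z(tool mm): [(-40, 306, 12), (-34, 321, 12), (-28, 243, 12), (14, 592, -56), (20, 360, -55), (26, 564, -69), (32, 1115, -67), (38, 1288, -65), (44, 1305, -63), (50, 1711, -60), (56, 1929, -41), (62, 506, 12), (68, 550, 12), (74, 507, 12)]
t 66.22708040407134 zg -28.89496988203317
```

Call:
servo_tool(series="1 -0.5 0 0 0;1 -1 0 0.1 0;1 -1.5 0 0.1 0;1 -1.5 0 0.1 0;0.02 -1.5 0 0 0;-0.4 -1.5 0 0 0;-0.4 -1.5 0 0 0;-0.4 -1.5 0 0 0;-0.4 -1.5 0 0 0;-0.4 -1.5 0 0 0")

```text
time: 43.07
tool_pos: [0.5775, 0.1871, 0.0055]
ee_rot: [-3.141, 0.0, 1.653]
wrist_force: [1.2, 0.3, 0.8]
width: 0.0657
```

```bash
python3 -c "
from h import *
st();go(.5525,-.1172,.165)"
```

```text
43.0667 [0.5775 0.1871 0.0055] 0.0657 [1.2 0.3 0.8]
x,n,z(tool mm): [(-40, 159, -24), (-34, 406, -25), (-28, 147, -22), (-4, 79, -50), (2, 432, -66), (8, 727, -67), (14, 848, -67), (20, 958, -67), (26, 1064, -66), (32, 1466, -65), (38, 1389, -51), (44, 2366, -26), (50, 524, 5), (56, 560, 5), (62, 524, 5), (68, 576, 5), (74, 555, 5)]
t 50.226818524325076 zg -35.53894056258376
go [-30.14  -4.98 -15.95] turn None rows>= 8.3
```

Call:
servo_tool(series="-0.4 0.8 0 -1 0;-0.4 1.6 0 -1.8 0;-0.4 1.6 0 -1.8 0;-0.4 1.6 0 -1.8 0;1 1.6 0 -1.8 0;1 1.6 0 -1.8 0;1 1.6 0 -1.8 0;1 1.6 0 -1.8 0;1 1.6 0 -5 0;1 1.6 0 -9 0;1 1.6 0 -13 0;1 1.6 0 -16 0;1 -30.1 -5 -16 0;1 -30.1 -5 -16 0;1 -30.1 -5 -16 0;1 -30.1 -5 -16 0;1 -30.1 -5 -16 0;1 -30.1 -5 -16 0;1 -30.1 -5 -16 0;1 -30.1 -5 -16 0")

```text
time: 44.78
tool_pos: [0.5507, -0.12, 0.1645]
ee_rot: [-3.138, 0.0, 1.65]
wrist_force: [0.7, -0.1, -2.0]
width: 0.0499
```

Call:
servo_tool(series="1 0 0 0 0;1 0 0 0 0;1 0 0 3 0;1 0 0 6 0;1 0 0 7.7 0;1 0 0 7.7 0;1 0 0 7.7 0;1 0 0 7.7 0")

```text
time: 45.45
tool_pos: [0.5535, -0.1158, 0.0902]
ee_rot: [3.14, 0.0, 1.654]
wrist_force: [-0.8, 0.3, -1.5]
width: 0.0497
```

```bash
python3 -c "
from h import *
cap();go(.5525,-.1172,.068,1.655)"
```

```text
ext [-16.49974554  19.98443106] [-17.5127372   18.37814504]
cap tool 1.7 0.4 r 18.2 z -48.1 tilt [ 0.013 -0.001] world [ 0.5537 -0.1141  0.1383] tcp [ 0.5535 -0.1158  0.0902] yaw 1.654
go [-0.09 -0.15  2.3 ] turn -0.001 rows>= 0.6
```

Call:
servo_tool(series="1 -0.2 -0.1 0.4 0;1 -0.2 -0.1 1.2 0;1 -0.2 -0.1 2 0;1 -0.2 -0.1 2.4 0;1 -0.2 -0.1 2.4 0;1 -0.2 -0.1 2.4 0;0.02 -0.2 -0.1 2.2 0;-0.4 -0.2 -0.1 2.2 0;-0.4 -0.2 -0.1 2.2 0;-0.4 -0.2 -0.1 2.2 0;-0.4 -0.2 -0.1 2.2 0;-0.4 -0.2 -0.1 -1 0;-0.4 -0.2 -0.1 -5 0;-0.4 -0.2 -0.1 -9 0;-0.4 -0.2 -0.1 -11 0;-0.4 -0.2 -0.1 -11 0;-0.4 -8 -0.1 -11 0;-0.4 -8 -0.1 -11 0;-0.4 -8 -0.1 -11 0;-0.4 -8 -0.1 -11 0")

```text
time: 47.17
tool_pos: [0.5574, -0.1976, 0.1969]
ee_rot: [-3.139, -0.002, 1.65]
wrist_force: [-0.5, 0.1, -0.0]
width: 0.0657
```

Run:
```python
from h import *
im=seated();save('w21.png',im)
ims,d=snapshot('side');save('side21.png',ims);P=cloud('side',d)
o=robot.get_obs();print(o['time'])
# lever angle from side view
h=cv2.cvtColor(ims,cv2.COLOR_RGB2HSV);r=((h[...,0]<8)|(h[...,0]>172))&(h[...,1]>130)&(np.hypot(P[...,0]-.55,P[...,1]-.07)<.12)&(P[...,2]>.08)
q=P[r];print('tip side',len(q),q[:,:2].mean(0))
go(.5195,.1153,.2,.12)
```

```text
cell 0 1079 ((562.2005004882812, -237.12002563476562), 18.84373664855957) 0.1161
cell 1 1430 ((552.827392578125, -117.7319107055664), 18.96315574645996) 0.1162
cell 3 1274 ((636.151123046875, -112.29622650146484), 19.191991806030273) 0.1162
47.2667
tip side 50 [0.51689767 0.12190256]
go [31.31 -1.26 -0.23] turn 1.533 rows>= 7.5
```

View pics/side21.png

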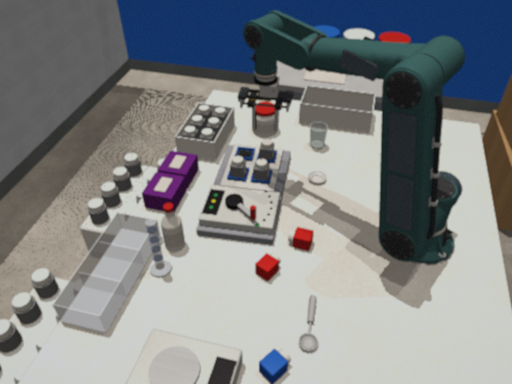

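All three jars are seated within about 2 mm, and the side view shows the lever grip at (253,213) by the off dot with nothing else moved. Next I go over the grip for the lever.

Call:
servo_tool(series="-1 31.3 -1.3 0 1.85;-1 31.3 -1.3 0 1.85;-1 31.3 -1.3 0 1.85;-1 31.3 -1.3 0 1.85;-1 31.3 -1.3 0 1.85;-1 31.3 -1.3 0 1.85;-1 31.3 -1.3 0 1.85;-1 31.3 -1.3 0 1.85;-1 31.3 -1.3 0 1.85;-1 31.3 -1.3 0 1.85;-1 31.3 -1.3 0 1.85;-1 31.3 -1.3 0 1.85;-1 31.3 -1.3 0 1.85;-1 31.3 -1.3 0 1.85;-1 31.3 -1.3 0 1.85;-1 31.3 -1.3 0 1.85;-1 31.3 -1.3 0 1.85;-1 31.3 -1.3 0 1.85;-1 31.3 -1.3 0 1.85")

```text
time: 48.85
tool_pos: [0.5191, 0.1152, 0.1988]
ee_rot: [-3.142, 0.0, -0.195]
wrist_force: [0.8, 0.1, 0.4]
width: 0.0941
```

```bash
cat >> h.py <<'E'
def lever():
    o=robot.get_obs();im,d=snapshot('wrist');P=wcloud(d,o);h=cv2.cvtColor(im,cv2.COLOR_RGB2HSV)
    m=((h[...,0]<8)|(h[...,0]>172))&(h[...,1]>110)&(P[...,2]>.119)&(P[...,2]<.127)&(np.hypot(P[...,0]-.6,P[...,1]-.056)<.13);q=P[m]
    if len(q)>5:
        (cx,cy),r=cv2.minEnclosingCircle((q[:,:2]*1000).astype(np.float32));v=np.array([cx,cy])-[600,56]
        print('grip',cx,cy,r,len(q),'dist',np.hypot(*v),'angle',(np.arctan2(v[1],v[0])%(2*np.pi))-2.507)
    print(o['tool_pos'],o['ee_rot'],o['time']);return im
E
python3 -c "
from h import *
save('w22.png',lever());go(.5195,.1153,.088)"
```

```text
grip 520.584228515625 114.49919128417969 9.431549072265625 325 dist 98.63579543635015 angle -0.0002896735081319157
[0.51909403 0.11516055 0.19883097] [-3.14154911e+00  2.38746695e-04 -1.94877293e-01] 48.85
go [ 0.02 -0.04 11.09] turn None rows>= 2.7
```

View pics/w22.png

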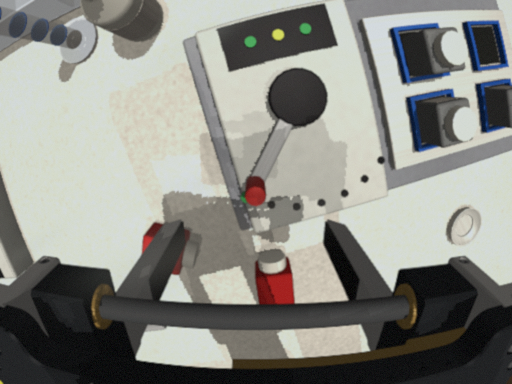

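Run:
```python
import numpy as np
w=-.195;c,s=np.cos(w),np.sin(w);f=lambda a:10*np.array([np.cos(2.507+a),np.sin(2.507+a)])
for a in np.arange(0,.73,.08):
    D=f(a)-f(0);print(round(a,2),np.round([D[0]*c+D[1]*s,D[0]*s-D[1]*c],2))
```

```text
0.0 [ 0. -0.]
0.08 [-0.31  0.74]
0.16 [-0.56  1.5 ]
0.24 [-0.75  2.27]
0.32 [-0.88  3.06]
0.4 [-0.94  3.86]
0.48 [-0.94  4.66]
0.56 [-0.88  5.46]
0.64 [-0.75  6.25]
0.72 [-0.56  7.02]
```

Call:
servo_tool(series="-1 0 0 4 0;-1 0 0 8 0;-1 0 0 11 0;-1 0 0 11 0;1 0 0 11 0;1 0 0 11 0;1 0 0 11 0;1 0 0 11 0;1 0 0 11 0;1 0 0 11 0;1 0 0 11 0;1 0 0 11 0;1 0 0 11 0;1 0 0 11 0;1 0 0 11 0;1 0 0 11 0;1 0 0 11 0;1 0 0 11 0")

```text
time: 50.4
tool_pos: [0.5195, 0.1141, 0.0889]
ee_rot: [3.141, 0.0, -0.197]
wrist_force: [0.6, -1.6, -0.6]
width: 0.0192
```

Call:
servo_tool(series="1 -0.3 0.7 0 0;1 -0.55 1.5 0 0;1 -0.75 2.3 0 0;1 -0.75 2.3 0 0;1 -0.75 2.3 0 0;1 -0.75 2.3 0 0;1 -0.75 2.3 0 0;1 -0.75 2.3 0 0;1 -0.75 2.3 0 0;1 -0.75 2.3 0 0")

```text
time: 51.23
tool_pos: [0.5059, 0.0937, 0.0888]
ee_rot: [3.141, 0.004, -0.197]
wrist_force: [-6.2, 0.4, 3.5]
width: 0.0192
```

```bash
python3 -c "
from h import *
p=robot.get_obs()['tool_pos'];v=p[:2]-[.6,.056];print(p,robot.get_obs()['wrist_force'],np.arctan2(v[1],v[0])%6.2832-2.507,np.hypot(*v))"
```

```text
[0.50586385 0.09373546 0.08875985] [-6.16050973  0.4266      3.48909133] 0.2533446968015607 0.10141784646895143
```

Call:
servo_tool(series="1 -0.1 0.8 0 0;1 -0.15 1.6 0 0;1 -0.15 2.35 0 0;1 -0.15 2.35 0 0;1 -0.15 2.35 0 0;1 -0.15 2.35 0 0;1 -0.15 2.35 0 0;1 -0.15 2.35 0 0;1 -0.15 2.35 0 0;1 -0.15 2.35 0 0")

```text
time: 52.07
tool_pos: [0.4991, 0.0708, 0.0886]
ee_rot: [3.14, 0.006, -0.197]
wrist_force: [-8.0, 0.6, 3.4]
width: 0.0196
```

```bash
python3 -c "
from h import *
p=robot.get_obs()['tool_pos'];v=p[:2]-[.6,.056];print(p,robot.get_obs()['wrist_force'],np.arctan2(v[1],v[0])%6.2832-2.507,np.hypot(*v))"
```

```text
[0.49909866 0.07075177 0.08858374] [-7.98717989  0.58600195  3.37643278] 0.48942117493301307 0.10197399241907681
```

Call:
servo_tool(series="1 0.1 0.8 0 0;1 0.2 1.6 0 0;1 0.4 2.35 0 0;1 0.4 2.35 0 0;1 0.4 2.35 0 0;1 0.4 2.35 0 0;1 0.4 2.35 0 0;1 0.4 2.35 0 0;1 0.4 2.35 0 0;1 0.4 2.35 0 0")

```text
time: 52.9
tool_pos: [0.4997, 0.0464, 0.0886]
ee_rot: [3.14, 0.003, -0.198]
wrist_force: [-5.7, -1.4, 1.7]
width: 0.0198
```

```bash
python3 -c "
from h import *
p=robot.get_obs()['tool_pos'];v=p[:2]-[.6,.056];print(p,robot.get_obs()['wrist_force'],np.arctan2(v[1],v[0])%6.2832-2.507,np.hypot(*v))"
```

```text
[0.49970699 0.04641249 0.0886054 ] [-5.69804774 -1.37553559  1.70269769] 0.729912723458003 0.10075022693754086
```

Notch 3 reached. I let go, rise and check.

Call:
servo_tool(series="-0.5 0 0 0 0;-1 0 0 0 0;-1 0 0 0 0;-1 0 0 0 0;-1 0 0 0 0;-1 0 0 0 0;-1 0 0 -4 0;-1 0 0 -8 0;-1 0 0 -12 0;-1 0 0 -13 0;-1 0 0 -13 0;-1 0 0 -13 0;-1 0 0 -13 0")

```text
time: 53.98
tool_pos: [0.4999, 0.0468, 0.2164]
ee_rot: [3.141, 0.004, -0.197]
wrist_force: [0.4, -0.0, -0.6]
width: 0.0936
```

Run:
```python
from h import *
im=lever();save('w23.png',im);seated();o=robot.get_obs();print(o['wrist_force'],o['width'],o['time'])
```

```text
grip 501.48577880859375 46.92047119140625 9.313251495361328 279 dist 98.93174222834348 angle 0.7264976677447317
[0.49992105 0.04682067 0.21644996] [ 3.14081039  0.0040217  -0.19726944] 53.9833
cell 0 568 ((562.4227905273438, -236.5371856689453), 19.28407859802246) 0.1158
cell 1 919 ((552.4942626953125, -116.95278930664062), 19.14068031311035) 0.1159
cell 3 929 ((633.1431884765625, -114.67791748046875), 19.280864715576172) 0.1161
[0.06606901 0.00044393 0.35777356] 0.09371197130982643 54.0833
```

View pics/w23.png

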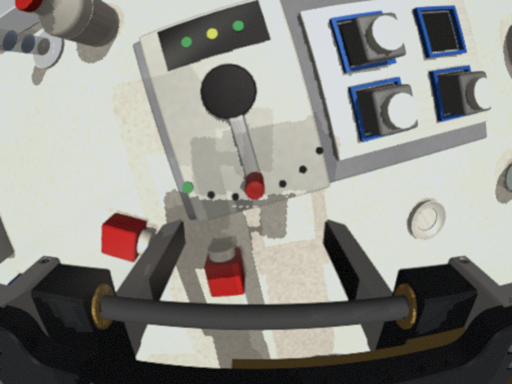

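The lever grip at (254,186) is in notch 3, three dots up from the green dot at (187,187). All three jars stand in their cells. Handing in.

```bash
python3 -c "
from bench import robot
print(robot.close_job())"
```

```text
the job is handed in; nothing more can be done
None
```

The job is handed in at about 54 s of the 210 s allowed; no verdict was reported. I found three grey jars on the bench, so the lever went up three notches.

**What I did**
- I moved the lever from notch 4 back to off.
- The servo cannot tilt the tool, so I turned each jar upright in the grip. I pushed it against the console edge, pressed it down on the bench, then let go and regripped it standing.
- I set the jars in cells 0, 1 and 3.
- I clicked the lever up through notches 1, 2 and 3, resting about half a second in each, let go, and lifted clear.

**Last checks**
- **Lever:** it read 0.000 rad at off before the clicks. After letting go it read 0.726 rad, where notch 3 is 0.72.
- **Jars:** all three cap tops are 116 mm above the table, which is right for a jar standing on the cell floor. The jars in cells 0 and 1 are within about 1 mm of their centres.
- **One disagreement:** the jar in cell 3 read about 2 mm off centre just after the third jar was placed, but about 5 mm off in the last, more oblique view. It may have been nudged, or the view may be biased. 5 mm is inside the 8 mm limit, so I left it and did not measure it again.
- **Bystanders and look-alikes:** they looked unmoved in the later pictures; I did not measure them.

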